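# Fetch a sample bottle from under the wire shelf with a reacher

### The arm

A 6-joint arm with a two-finger parallel gripper is mounted at the origin on the work surface. World frame = base frame: x ahead of the robot, y to its left, z up, the work surface at z = 0. Lengths are in m, angles in rad, forces in N, time in s.
With the tool pointing down it reaches from about 0.375 to 0.9 m from the base axis. Payload 3.1 kg.
Tool frame: the origin (TCP) lies at the very end of the fingers, on their centre line; the grasp point (between the pads) lies 19 mm behind it; x points along the fingers, z is the direction in which the jaws open and shut, and the axes are right-handed (so a half turn about x gives the same grasp; the last joint's range is limited). The gripper opens to 85 mm and grips with 20 to 120 N. Pads are 22 mm wide; open, the fingers measure 114 mm over their backs; the gripper's body (76 mm by 85 mm) begins 54 mm behind the grasp point. The pads swing forward as they close: fully open they stand 13 mm farther back than shut.
Start: joints at [1.111, 0.527, 1.433, -0, 1.181, -0.178], TCP at [0.173, 0.601, 0.231] pointing down, gripper open.
Joint ranges: [-3.08, 3.08], [-0.75, 2.2], [0.22, 2.44], [-1.43, 4.57], [0, 2.65], [-2.85, 2.85]. Speed limits (rad/s): [2.79, 2.79, 3.14, 3.14, 3.14, 3.14].

### API

Orientations are given as a unit quaternion [x, y, z, w].
In Python, from station import manip, viewer, job gives the robot as it stands.
- The arm moves only by the tool move_arm, never from a script. Its argument "deltas" is one flat list of numbers, 7 for each row, row after row: the finger opening in mm, from 0 to 85.4, then the shift along the tool's x, y, z in mm, then the turn, a rotation vector about the tool's x, y, z in degrees. In form: [jaw, tx, ty, tz, rx, ry, rz, jaw, tx, ty, tz, rx, ry, rz, ...]. A call has 1 to 10 rows; each row shifts and turns the commanded pose from where the row before left it, along the tool's axes as they then stand; what a row does not reach is not made up. A row lasts 1/10 s, in which the tool goes at most 50 mm and 8.59 degrees, less where a joint would pass 70% of its speed; a pose out of reach is approached as far as the arm can. A call is refused whole if a number of a shift passes 50 or a number of a turn 8.59, either way. A call with a gripper value outside its range is refused whole. The fingers move at their own pace and stop on an object; "force" is the grip in N (left out, the last holds). Time passes only in rows, so rows that do not move let the fingers close. It gives the time, the measured TCP pose, the force and the opening at its end, in the units of the state.
- manip.sense(): the state, without advancing time (a new reading comes with each control period).
- viewer.snapshot(name): name is "scene" or "top" or "wrist"; returns a dict with "image" (480x640x3 uint8, red, green, blue), "depth" (480x640 float32, m along the optical axis (not along the pixel's ray), 0 where there is no reading), "fovy" (degrees; the focal length in pixels is half the picture's height over the tangent of half this angle, whatever the lens; pixels are square), "cx", "cy" (the principal point, pixels), "R" (3x3) and "t" (3): a world point X has camera coordinates R X + t. Camera axes: x right, y down, z forward; pixel columns grow to the right and rows downward; lengths in m; the calibration is good to about 2 mm. A picture is of the moment at which its call begins.
- job.sign_off(): hands the job in, once; it reports no verdict.
The state is a dict: "t": time; "q": joint angles; "qd": joint speeds; "tau": joint torques, N m; "tcp_pos": TCP position; "tool_rot": TCP orientation; "force": force on the tool from outside, world axes, zero at the start; "ft_torque": the same for the moment, N m; "finger_gap": opening from 0.0 (shut) to 1.0 (fully open).
Only numpy, scipy, OpenCV 4.12 (cv2) and the standard library are available. Lean on these libraries where they do the work, as an engineer would, in place of code of your own. Each camera call takes 0.05 s, during which the arm holds its last target.

### The job

A small square glass sample bottle has slid under the low wire shelf, where no hand gets in. Take the reacher by its grip and trigger together, slide its open jaws around the bottle, squeeze the trigger only as hard as it takes to hold the thin glass without cracking it, draw the bottle out from under the shelf, lift it over and set it down gently on its side in the shallow white tray. Then let go of it, lay the reacher flat on the bench and leave it there; touch the bottle only with the reacher, do not strain against the shelf, and leave everything else where it is.

Things in the scene. Friction and masses are not known exactly. Their poses are not given: they have to be found in the camera images.
- shelf: low steel wire stand, fixed, 220 deep (its x) x 340 wide (its y); origin on the bench under its centre. Open front edge at its x = -110, where the reacher goes in; +x points inwards. Clear gap below it 62 high, top at 70; four legs, 12 diameter, 8 in from the corners. Two blue-capped bottles 105 tall stand on its back half; guard rail up to 107 at sides and back
- bottle_mid (a point): centre of the square part of the sample bottle, 15 above what it lies on. Amber glass, 30 x 30 section, lying on a flat side. Its x is its length: flat base at x = -25, square part to +25, round white cap (25 diameter) to +47. Starts on the bench under the shelf, 65 to 95 in from the front edge, base to the front within 0.15 rad. 42 to 78 g
- bottle: the same bottle; origin mid-underside of its square part, same axes. Thin glass: it cracks if one jaw presses on it with more than 8 N
- tray: shallow white plastic tray, fixed, 180 (its x) x 130 (its y), floor 3 thick, rim 10 high and 3 thick; origin on the bench under its centre
- reacher: pick-up tool with pistol grip, about 250 g, lying on its side; origin on its underside below reacher_grip, z up, +x along the shaft to the jaws. Shaft: 11 diameter, along x at y = -50, axis 20 up. Housing at its root: x -40 to 75, y -66 to -34, 36 high. It rests on grip and housing; shaft, head (30 wide, x 167 to 193) and jaws stand 8 or more clear above the underside
- reacher_grip (a point): where to take it from above, 25 above the underside, midway between the flat back of the grip (x = -32) and the front of the trigger (x = +32 let go, 3 more or less as its cable is set). Fingers close along its x: one behind the grip, one before the trigger. Grip: 20 thick, y -38 to +47, 38 high. Trigger: rounded upright finger swell (radius 8) at y = 0, 6 to 36 high
- reacher_pivot (a point): upright pin the trigger turns on, at x = 22, y = -42 of the reacher. The trigger has a return spring: at the swell it starts to move at 7 N; 9.5 N (14 mm of travel) brings the empty jaws to 30 apart, 11.5 N (25 mm) shuts them. So a light squeeze holds the tool with jaws open; let out, they spring open. With jaws on something, each presses with about half of every further newton
- reacher_jaws (a point): midway between the two jaw pads, 18 above the underside, at x = 231, y = -50, z = -7 from reacher_grip. Axes as the reacher's
- jaw_a: jaw on the reacher's +y side; origin on its pivot at x = 188. The jaws are linked to the trigger and swing alike in the tool's x-y plane: pads 30 long (x 216 to 246 when parallel), 9 to 27 above the underside; about 59 apart when let go, parallel when 30 apart
- jaw_b: the like jaw on the reacher's -y side; origin on its pivot
- shelf_bottle_a: blue-capped bottle, 56 diameter, 105 tall, standing on the back half of the wire shelf; origin under it. Leave alone
- shelf_bottle_b: a second one like it on the wire shelf. Leave alone
- loose_cap: blue screw cap, 45 diameter, 26 high, lying under the wire shelf to the right of the sample bottle as one looks in from the front. Leave alone
- tip_box: orange box of pipette tips with clear lid, 120 x 85 x 73 high, at the back of the bench. Leave alone
- tape_roll: roll of paper tape lying flat, 90 outside, 22 high, left of the wire shelf. Leave alone
- bench_bottle: blue-capped glass bottle, 80 diameter, 155 tall, on the right. Leave alone
- spray_bottle: white spray bottle with green head, 76 diameter, 200 tall, left of the wire shelf. Leave alone
Not all that is in view belongs to the job. Several things look just like the bottle: the one meant starts nearest to the robot's base.

How it is judged:
On the way, in this order (a step that is already met when the one before it is completed fails the run):
1. both jaws of the reacher press on the bottle while it is still under the shelf (contact force between each of jaw_a, jaw_b and bottle above 0.4 N and x of bottle_mid in the frame of shelf above -0.095 m), for 0.2 s.
2. held in the jaws, the bottle is out from under the shelf and lifted off the bench (contact force between each of jaw_a, jaw_b and bottle above 0.4 N and x of bottle_mid in the frame of shelf below -0.155 m and height (world z) of bottle_mid above 0.027 m), for 0.1 s.
At the end, for the whole second after the job is handed in: The bottle lies at rest on its side on the tray's floor, the centre of its square part within 70 mm (tray x) and 47 mm (tray y) of the tray's centre, free of the reacher; the reacher lies flat and still on the bench (underside less than 2.5 mm above it, tilted less than 0.08 rad) (x of bottle_mid in the frame of tray between -0.07 and 0.07 m and y of bottle_mid in the frame of tray between -0.047 and 0.047 m and z of bottle_mid in the frame of tray below 0.022 m and linear speed of each of bottle, reacher below 0.02 m/s and contact force between reacher and bottle below 0.1 N and height (world z) of reacher below 0.0025 m and angle between reacher's own z axis and vertical below 0.08 rad); the robot touches nothing.
It fails at once if a jaw squeezes the glass with more than 8 N (contact force between any of jaw_a, jaw_b and bottle above 8 N).
It fails at once if the robot's fingers or arm touch the bottle (more than 0.5 N) (contact force between any of the fingers, the arm and bottle above 0.5 N).
It fails at once if the reacher or the robot strains against the shelf with more than 12 N (contact force between any of reacher, the fingers, the arm and shelf above 12 N).
It fails at once if the bottle falls or is flung (free of the reacher and faster than 0.45 m/s), or is pressed into the tray with more than 12 N ((contact force between reacher and bottle below 0.05 N and linear speed of bottle above 0.45 m/s) or contact force between bottle and tray above 12 N).
It fails at once if something else is moved by more than 15 mm (distance of any of shelf_bottle_a, shelf_bottle_b, loose_cap, tip_box, tape_roll, bench_bottle, spray_bottle from where it was at the start of the episode above 0.015 m).
It also fails if it takes over 54 s, if anything falls off the work surface, if the arm or the gripper's body presses on something with over 40 N, if the wrist force passes 120 N, or if a joint passes its speed limit or range.

## Working session

There is one attempt and no reset: what is moved stays moved. The work goes in short steps, Python scripts to look and compute and a tool call to move; the robot and the scene stay as the last step left them, time stands still between calls to the robot, and variables do not carry over. Pictures are saved under pics/ and viewed, and the job is handed in when it is done.

Besides the shell and the picture viewer there is one more tool, called after "Call:" as a command line: name --argument value ..., lists and objects as JSON in quotes. move_arm: Moves the arm, as the interface text tells. Its arguments: {"type":"object","properties":{"deltas":{"type":"array"},"force":{"type":"number"}},"required":["deltas"]}

```bash
ls; mkdir -p pics; cat > h.py <<'E'
import numpy as np, cv2
from station import manip, viewer, job
def snap(n,fn=None):
    s=viewer.snapshot(n)
    if fn: cv2.imwrite('pics/'+fn+'.png',cv2.cvtColor(s['image'],cv2.COLOR_RGB2BGR))
    return s
def f(s): return 240/np.tan(np.radians(s['fovy'])/2)
def ray(s,u,v,z):
    d=s['R'].T@np.array([(u-s['cx'])/f(s),(v-s['cy'])/f(s),1]); c=-s['R'].T@s['t']
    return c+d*(z-c[2])/d[2]
def pt(s,u,v):
    z=s['depth'][int(v),int(u)]
    return s['R'].T@(np.array([(u-s['cx'])/f(s)*z,(v-s['cy'])/f(s)*z,z])-s['t'])
def proj(s,X):
    p=np.asarray(s['R'])@np.asarray(X)+s['t']; return np.array([p[0]/p[2]*f(s)+s['cx'],p[1]/p[2]*f(s)+s['cy']])
E
python3 - <<'E'
from h import *
for n in ('scene','top','wrist'):
    s=snap(n,n+'0'); s={k:np.array(v) for k,v in s.items()}; np.savez(n+'0.npz',**s); print(n,s['fovy'],(-s['R'].T@s['t']).round(3),s['R'].round(2).tolist())
print(manip.sense())
E
```

```text
pics
scene 50.51390567572624 [ 1.198 -0.203  1.126] [[0.36, 0.93, 0.01], [0.8, -0.3, -0.52], [-0.48, 0.2, -0.85]]
top 57.41873556197431 [0.48  0.054 1.172] [[0.03, -1.0, 0.04], [-0.99, -0.03, -0.11], [0.11, -0.03, -0.99]]
wrist 62.738535054523176 [0.099 0.622 0.373] [[0.28, 0.96, -0.0], [0.92, -0.26, 0.3], [0.29, -0.08, -0.95]]
{'t': 0.15, 'q': array([ 1.11149226e+00,  5.28283927e-01,  1.43361978e+00,  1.01892357e-05,
        1.18138082e+00, -1.78515515e-01]), 'qd': array([ 0.00056338, -0.00155858, -0.00301811,  0.00102498, -0.00179555,
       -0.00063222]), 'tau': array([ 2.37282675e-04, -4.42744339e+01, -1.78275275e+01, -2.95664786e-04,
        5.56020794e-03,  1.44581162e-05]), 'tcp_pos': array([0.17292689, 0.60002959, 0.23053542]), 'tool_rot': array([-0.42537849,  0.56558358,  0.42484639,  0.56451208]), 'force': array([ 0.04913936,  0.54718422, -0.08727951]), 'ft_torque': array([ 0.00301009, -0.00238643,  0.01689309]), 'finger_gap': 1.0039447642480068}
```

View pics/scene0.png

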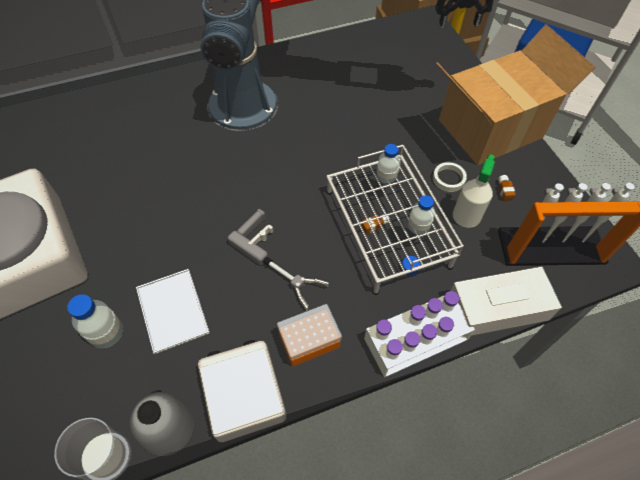

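View pics/top0.png

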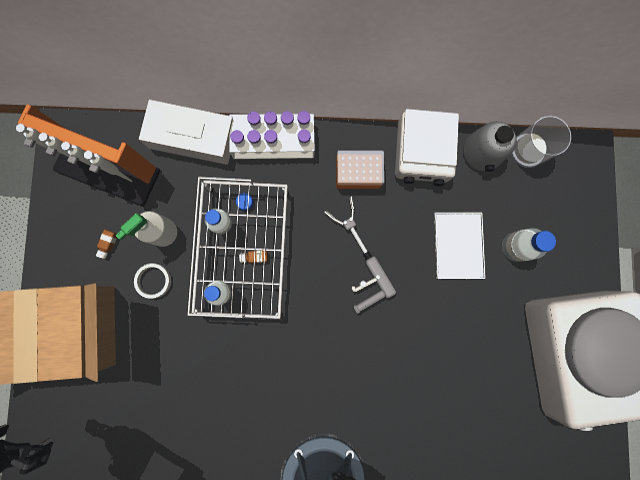

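View pics/wrist0.png

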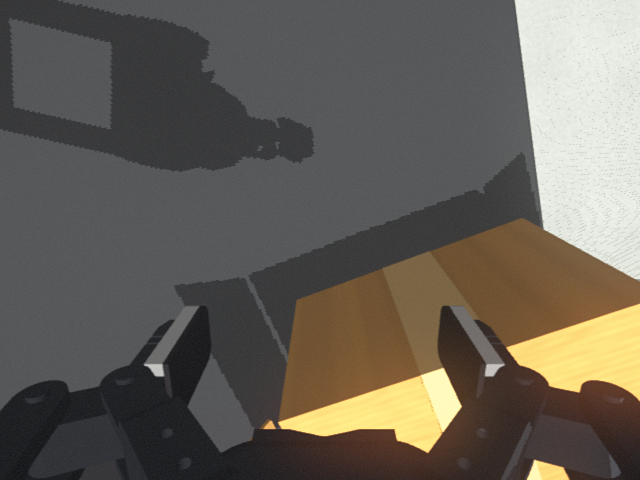

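```bash
python3 - <<'E'
import numpy as np,cv2
from scipy.spatial.transform import Rotation as R
im=cv2.imread('pics/top0.png')
a=cv2.resize(im[170:330,180:300],None,fx=5,fy=5,interpolation=cv2.INTER_CUBIC)[:, :]; cv2.imwrite('pics/c1.png',cv2.resize(a,(450,600)))
a=cv2.resize(im[180:330,310:500],None,fx=4,fy=4,interpolation=cv2.INTER_CUBIC); cv2.imwrite('pics/c2.png',a)
im=cv2.imread('pics/scene0.png')
cv2.imwrite('pics/c3.png',cv2.resize(im[140:310,220:470],None,fx=3.2,fy=3.2,interpolation=cv2.INTER_CUBIC))
print(R.from_quat([-0.42537849,  0.56558358,  0.42484639,  0.56451208]).as_matrix().round(3))
E
```

```text
[[-0.001 -0.961  0.277]
 [-0.002  0.277  0.961]
 [-1.     0.    -0.002]]
```

View pics/c1.png

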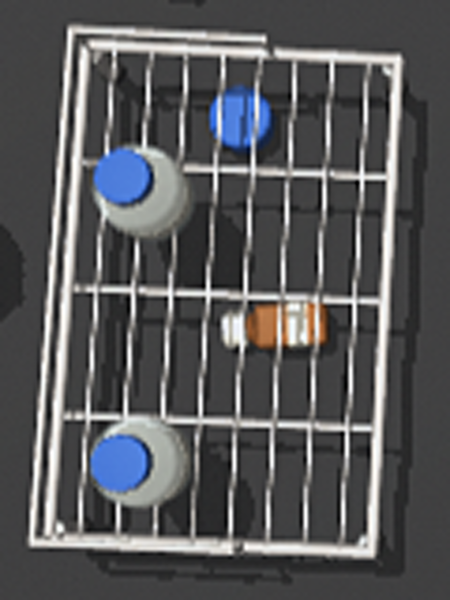

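View pics/c2.png

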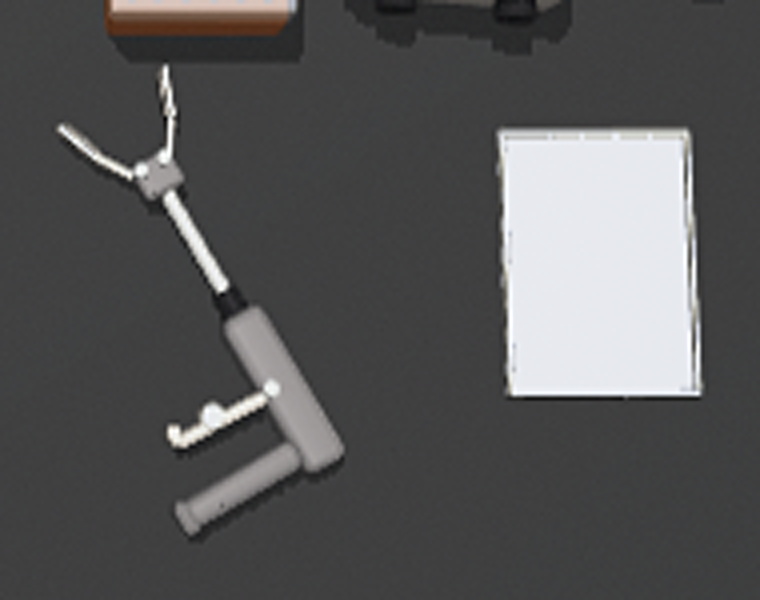

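View pics/c3.png

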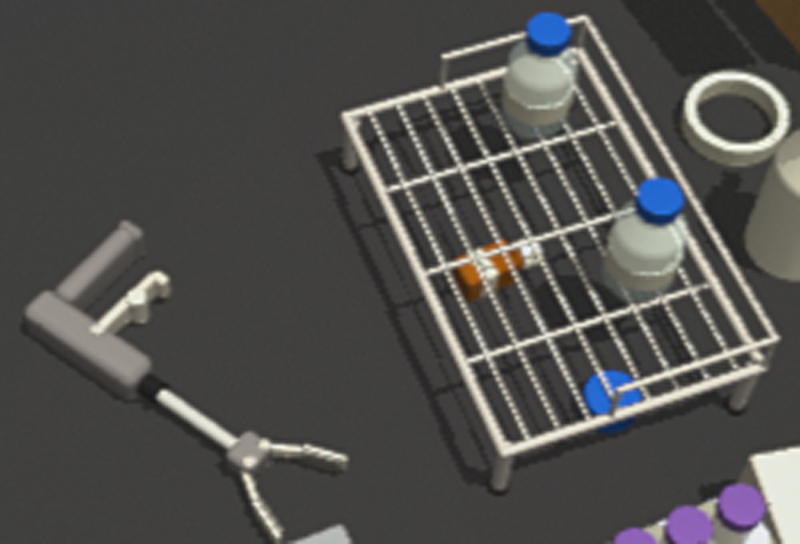

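```bash
cat > m0.py <<'E'
from h import *
s=dict(np.load('top0.npz')); 
c2=lambda u,v:(310+u/4-.4,180+v/4-.4)
c1=lambda u,v:(180+u*120/450-.4,170+v*160/600-.4)
def fit(P,Q):
    P=np.array(P,float);Q=np.array(Q)[:,:2];p=P.mean(0);q=Q.mean(0)
    A=P-p;B=Q-q; th=np.arctan2((A[:,0]*B[:,1]-A[:,1]*B[:,0]).sum(),(A*B).sum())
    Rm=np.array([[np.cos(th),-np.sin(th)],[np.sin(th),np.cos(th)]]); t=q-Rm@p
    print('th %.4f t'%th,t.round(4),'res mm',((P@Rm.T+t-Q)*1000).round(1).tolist()); return th,t
mod=[(24,0,36),(22,-42,38),(75,-34,36),(75,-66,36),(-40,-66,36),(-40,-34,36),(180,-50,32),(-22,47,38)]
pix=[(212,412),(272,388),(223,325),(262,305),(345,450),(308,470),(160,177),(183,518)]
fit([(m[0]/1e3,m[1]/1e3) for m in mod],[ray(s,*c2(*p),m[2]/1e3) for m,p in zip(mod,pix)])
print('tray')
fit([(.09,.065),(.09,-.065),(-.09,-.065),(-.09,.065)],[ray(s,*c2(*p),.01) for p in [(498,130),(690,130),(700,395),(510,395)]])
print('shelf')
fit([(-.11,-.17),(-.11,.17),(.11,.17),(.11,-.17)],[ray(s,*c1(*p),.07) for p in [(402,53),(374,557),(45,547),(82,40)]])
print('bottle')
for p in [(327,299),(327,347),(248,307),(248,346),(222,330)]: print(ray(s,*c1(*p),.03 if p[0]!=222 else .015).round(4))
print([pt(s,*c1(*p)).round(4) for p in [(315,340),(260,325)]])
for p in [(380,225),(100,450)]: print('d',pt(s,*c1(*p)))
E
python3 m0.py
```

```text
th 0.5409 t [ 0.4748 -0.0994] res mm [[-3.2, -0.5], [0.2, 1.0], [1.4, 2.8], [4.1, 0.7], [-2.0, -3.2], [-5.0, 0.3], [3.0, 0.5], [1.4, -1.7]]
tray
th 0.0327 t [ 0.6073 -0.3503] res mm [[0.3, -1.1], [0.2, 0.9], [0.1, -0.6], [-0.6, 0.8]]
shelf
th 1.5582 t [0.5755 0.2279] res mm [[-0.7, -1.0], [-0.8, -2.8], [0.8, 1.9], [0.8, 2.0]]
bottle
[0.5781 0.1647 0.03  ]
[0.5448 0.1633 0.03  ]
[0.5709 0.219  0.03  ]
[0.5439 0.2177 0.03  ]
[0.5554 0.2385 0.015 ]
[array([0.5492, 0.1715, 0.0332]), array([0.5586, 0.2101, 0.0303])]
d [ 0.63525485  0.13200362 -0.00116348]
d [0.47108525 0.28197076 0.17531099]
```

Candidates for the bottle: the amber bottle under the shelf at top (254,257), and the amber bottle at far left at top (105,243). The first is the one under the shelf and nearer the base, and the crop confirms it: cap inward, base to the front.

Call:
move_arm --deltas '[85, 0, -30, -37, 0, 0, 0, 85, 0, -30, -37, 0, 0, 0, 85, 0, -30, -37, 0, 0, 0, 85, 0, -30, -37, 0, 0, 0, 85, 0, -30, -37, 0, 0, 0, 85, 0, -30, -37, 0, 0, 0, 85, 0, -30, -37, 0, 0, 0, 85, 0, -30, -37, 0, 0, 0]' --force 20

```text
t: 0.95
tcp_pos: [0.322, 0.2479, 0.2314]
tool_rot: [-0.425, 0.565, 0.425, 0.565]
force: [1.6, 0.1, -0.1]
finger_gap: 0.998
```

Call:
move_arm --deltas '[85, 0, -30, -37, 0, 0, 0, 85, 0, -30, -37, 0, 0, 0, 85, 10, -30, -37, 0, 0, 0, 85, 10, -30, -37, 0, 0, 0, 85, 10, -30, -37, 0, 0, 0, 85, 10, -30, -37, 0, 0, 0, 85, 10, -30, -37, 0, 0, 0, 85, 10, -30, -37, 0, 0, 0]'

```text
t: 1.75
tcp_pos: [0.4707, -0.1034, 0.1708]
tool_rot: [-0.425, 0.565, 0.425, 0.565]
force: [1.6, 0.4, 0.2]
finger_gap: 0.995
```

Call:
move_arm --deltas '[85, 0, 0, 0, 8.58, 0, 0, 85, 0, 0, 0, 8.58, 0, 0, 85, 0, 0, 0, 8.58, 0, 0, 85, 0, 0, 0, 8.58, 0, 0, 85, 0, 0, 0, 8.58, 0, 0, 85, 0, 0, 0, 0, 0, 0]'

```text
t: 2.35
tcp_pos: [0.4702, -0.1013, 0.1712]
tool_rot: [-0.189, 0.681, 0.189, 0.681]
force: [-0.4, 0.4, -0.8]
finger_gap: 0.997
```

```bash
cat > st.py <<'E'
from h import *
from scipy.spatial.transform import Rotation as R
def st():
    s=manip.sense(); M=R.from_quat(s['tool_rot']).as_matrix()
    print('t',s['t'],'tcp',s['tcp_pos'].round(4),'yawz %.4f'%np.arctan2(M[1,2],M[0,2]),'x',M[:,0].round(3),'gap mm %.2f'%(s['finger_gap']*85.4),'F',s['force'].round(2),s['ft_torque'].round(3),'q',s['q'].round(2)); return s,M
E
python3 - <<'E'
from st import *
st(); s=snap('wrist','w1'); np.savez('w1.npz',**{k:np.array(v) for k,v in s.items()})
E
```

```text
t 2.35 tcp [ 0.4702 -0.1013  0.1712] yawz 0.5414 x [-0.  0. -1.] gap mm 85.15 F [-0.38  0.36 -0.77] [0.007 0.006 0.012] q [-0.45  0.43  1.85 -0.    0.86 -0.99]
```

View pics/w1.png

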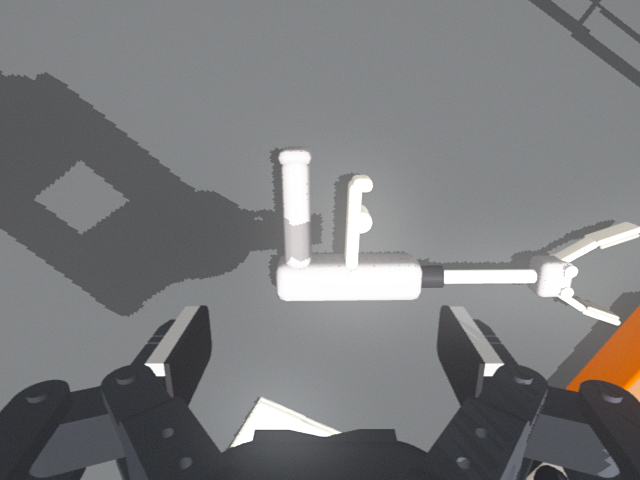

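```bash
python3 - <<'E'
from h import *
exec(open('m0.py').read().split("mod=")[0].split('c2=')[0]); 
s=dict(np.load('w1.npz'))
def L(p,z): return ray(s,*p,z)
src=open('m0.py').read(); exec(src[src.index('def fit'):src.index('mod=')])
mod=[(24,0,36),(-40,-50,20),(75,-50,20),(167,-50,25),(120,-50,20),(-22,0,38),(-22,40,38)]
pix=[(363,221),(278,277),(420,277),(535,277),(490,276.5),(298,205),(295,162)]
fit([(m[0]/1e3,m[1]/1e3) for m in mod],[L(p,m[2]/1e3) for m,p in zip(mod,pix)])
for u in (283,312): print(L((u,215),.025))
E
```

```text
th 0.5281 t [ 0.4729 -0.0969] res mm [[-1.0, 1.8], [-1.2, 4.4], [-0.4, 3.0], [3.0, 1.0], [-9.8, -3.9], [6.2, -7.7], [3.1, 1.4]]
[ 0.44259076 -0.11589471  0.025     ]
[ 0.46141622 -0.10455839  0.025     ]
```

```bash
python3 - <<'E'
from h import *
s=dict(np.load('w1.npz'))
def L(p,z): return ray(s,*p,z)
src=open('m0.py').read(); exec(src[src.index('def fit'):src.index('mod=')])
mod=[(24,0,36),(-40,-50,20),(75,-50,20),(167,-50,25),(-22,0,38)]
pix=[(363,221),(278,277),(420,277),(535,277),(298,221)]
th,t=fit([(m[0]/1e3,m[1]/1e3) for m in mod],[L(p,m[2]/1e3) for m,p in zip(mod,pix)])
c,si=np.cos(th),np.sin(th);Rm=np.array([[c,si],[-si,c]])
for p,z in [((283,221),.025),((312,221),.036),((371,221),.036),((278,277),.02),((420,277),.02),((363,180),.036)]: print(p,Rm@(L(p,z)[:2]-t))
print('tcp in reacher',Rm@(np.array([.4702,-.1013])-t))
E
```

```text
th 0.5429 t [ 0.4726 -0.1002] res mm [[-1.4, -1.2], [-0.5, 1.0], [-0.5, 1.0], [2.1, 0.2], [0.2, -1.0]]
(283, 221) [-0.03399836 -0.00265263]
(312, 221) [-0.01155798  0.00037045]
(371, 221) [0.03164044 0.00033427]
(278, 277) [-0.04011421 -0.05108146]
(420, 277) [ 0.07491069 -0.05115673]
(363, 180) [0.02492281 0.0304929 ]
tcp in reacher [-0.00266689  0.00029495]
```

Call:
move_arm --deltas '[85, 20, 0, 3, 0, 0, 0, 85, 30, 0, 0, 0, 0, 0, 85, 30, 0, 0, 0, 0, 0, 85, 30, 0, 0, 0, 0, 0, 85, 30, 0, 0, 0, 0, 0, 85, 14, 0, 0, 0, 0, 0, 85, 8, 0, 0, 0, 0, 0, 85, 2, 0, 0, 0, 0, 0, 85, 0, 0, 0, 0, 0, 0]'

```text
t: 3.3
tcp_pos: [0.4732, -0.0999, 0.0075]
tool_rot: [-0.19, 0.681, 0.189, 0.681]
force: [0.6, 0.6, -0.0]
finger_gap: 0.994
```

Call:
move_arm --deltas '[70, 0, 0, 0, 0, 0, 0, 70, 0, 0, 0, 0, 0, 0, 66, 0, 0, 0, 0, 0, 0, 66, 0, 0, 0, 0, 0, 0]'

```text
t: 3.7
tcp_pos: [0.4729, -0.0999, 0.0078]
tool_rot: [-0.189, 0.681, 0.189, 0.681]
force: [-1.2, 0.0, 0.6]
finger_gap: 0.776
```

```bash
python3 - <<'E'
from st import *
st(); s=snap('wrist','w2')
E
```

```text
t 3.7 tcp [ 0.4729 -0.0999  0.0078] yawz 0.5416 x [ 0. -0. -1.] gap mm 66.27 F [-1.21  0.03  0.61] [-0.096  0.187  0.027] q [-0.44  0.75  1.94 -0.    0.46 -0.98]
```

View pics/w2.png

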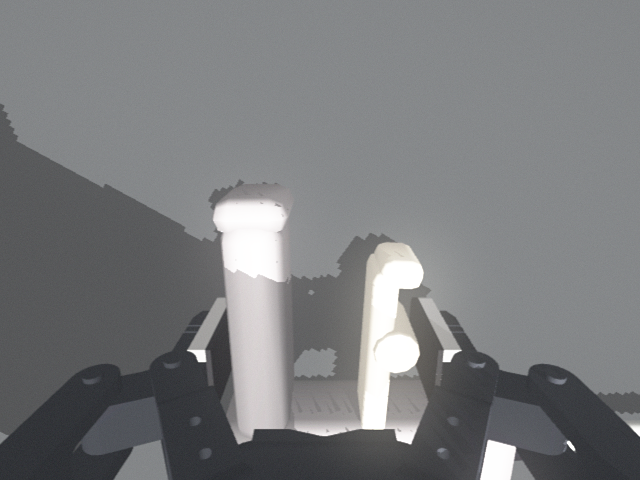

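Call:
move_arm --deltas '[64, 0, 0, 0, 0, 0, 0, 64, 0, 0, 0, 0, 0, 0]'

```text
t: 3.95
tcp_pos: [0.4722, -0.1, 0.0079]
tool_rot: [-0.19, 0.682, 0.19, 0.681]
force: [-2.9, -2.7, 6.2]
finger_gap: 0.756
```

Call:
move_arm --deltas '[62, 0, 0, 0, 0, 0, 0, 62, 0, 0, 0, 0, 0, 0]'

```text
t: 4.15
tcp_pos: [0.4715, -0.1001, 0.0083]
tool_rot: [-0.19, 0.682, 0.19, 0.68]
force: [-5.4, -4.7, 10.4]
finger_gap: 0.728
```

Call:
move_arm --deltas '[60, 0, 0, 0, 0, 0, 0, 60, 0, 0, 0, 0, 0, 0]'

```text
t: 4.35
tcp_pos: [0.4707, -0.1005, 0.0087]
tool_rot: [-0.19, 0.682, 0.19, 0.68]
force: [-7.8, -8.0, 15.8]
finger_gap: 0.708
```

```bash
python3 - <<'E'
from st import *
st(); s=snap('wrist','w3');s=snap('top','t3')
im=cv2.imread('pics/t3.png')
cv2.imwrite('pics/t3c.png',cv2.resize(im[180:330,310:500],None,fx=4,fy=4,interpolation=cv2.INTER_CUBIC))
E
```

```text
t 4.35 tcp [ 0.4707 -0.1005  0.0087] yawz 0.5448 x [-0.004 -0.001 -1.   ] gap mm 60.48 F [-7.83 -8.   15.8 ] [-1.232  1.386  0.313] q [-0.44  0.74  1.94 -0.    0.46 -0.98]
```

View pics/w3.png

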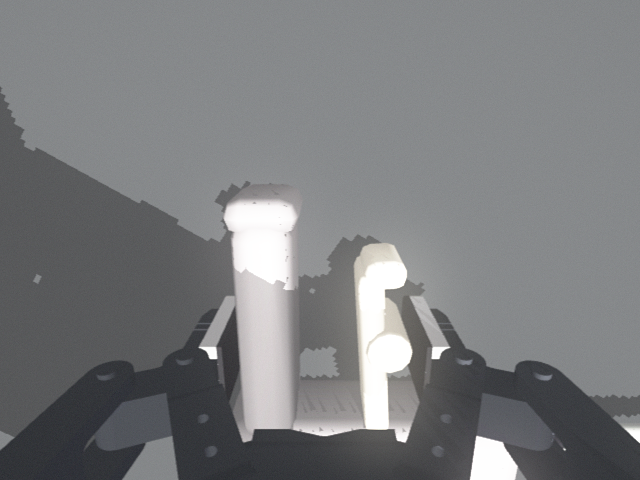

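View pics/t3c.png

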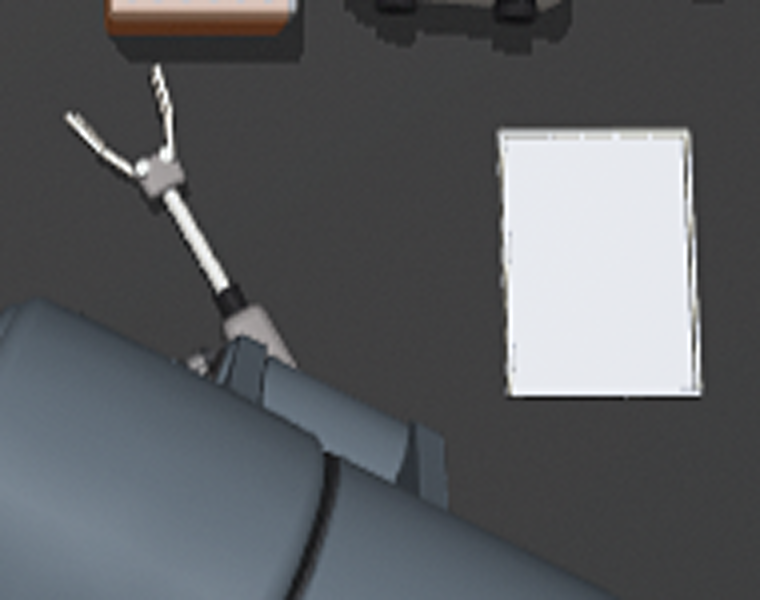

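Call:
move_arm --deltas '[66, -2, 0, 0, 0, 0, 0, 66, 0, 0, 2, 0, 0, 0, 66, 0, 0, 0, 0, 0, 0]'

```text
t: 4.75
tcp_pos: [0.4742, -0.0984, 0.0093]
tool_rot: [-0.189, 0.682, 0.189, 0.681]
force: [-2.4, -1.5, 1.7]
finger_gap: 0.773
```

```bash
python3 - <<'E'
from st import *
st(); s=snap('wrist','w4')
E
```

```text
t 4.75 tcp [ 0.4742 -0.0984  0.0093] yawz 0.5414 x [-0.001  0.    -1.   ] gap mm 66.00 F [-2.43 -1.49  1.74] [-0.266  0.441 -0.051] q [-0.44  0.74  1.93 -0.    0.47 -0.98]
```

View pics/w4.png

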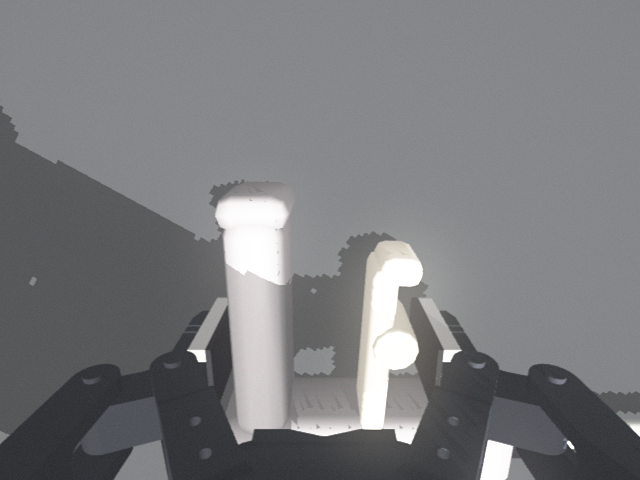

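Call:
move_arm --deltas '[66, 0, 0, -3, 0, 0, 0, 66, 0, 0, 0, 0, 0, 0]'

```text
t: 5.0
tcp_pos: [0.4726, -0.1004, 0.0091]
tool_rot: [-0.189, 0.681, 0.189, 0.682]
force: [0.4, 1.4, 0.1]
finger_gap: 0.777
```

Call:
move_arm --deltas '[63, 0, 0, 0, 0, 0, 0, 63, 0, 0, 0, 0, 0, 0]'

```text
t: 5.2
tcp_pos: [0.4718, -0.1004, 0.0096]
tool_rot: [-0.19, 0.681, 0.189, 0.681]
force: [-2.4, -1.0, 4.6]
finger_gap: 0.739
```

Call:
move_arm --deltas '[61, 0, 0, 0, 0, 0, 0, 61, 0, 0, 0, 0, 0, 0]'

```text
t: 5.4
tcp_pos: [0.4711, -0.1007, 0.01]
tool_rot: [-0.19, 0.682, 0.19, 0.681]
force: [-4.3, -4.0, 9.4]
finger_gap: 0.719
```

Call:
move_arm --deltas '[61, -1, 0, -2, 0, 0, 0, 61, -1, 0, 0, 0, 0, 0, 61, 0, 0, 0, 0, 0, 0]'

```text
t: 5.7
tcp_pos: [0.4704, -0.1013, 0.011]
tool_rot: [-0.189, 0.681, 0.189, 0.681]
force: [0.7, -0.9, -1.9]
finger_gap: 0.716
```

Call:
move_arm --deltas '[61, -1, 0, 0, 0, 0, 0, 61, -1, 0, 0, 0, 0, 0, 61, 0, 0, 0, 0, 0, 0]'

```text
t: 6.0
tcp_pos: [0.4704, -0.1013, 0.0133]
tool_rot: [-0.189, 0.681, 0.189, 0.681]
force: [0.3, 0.3, -2.6]
finger_gap: 0.712
```

```bash
python3 - <<'E'
from st import *
st(); s=snap('wrist','w5')
E
```

```text
t 6.0 tcp [ 0.4704 -0.1013  0.0133] yawz 0.5413 x [-0.  0. -1.] gap mm 60.82 F [ 0.3   0.3  -2.56] [0.009 0.08  0.038] q [-0.44  0.73  1.94  0.    0.47 -0.99]
```

View pics/w5.png

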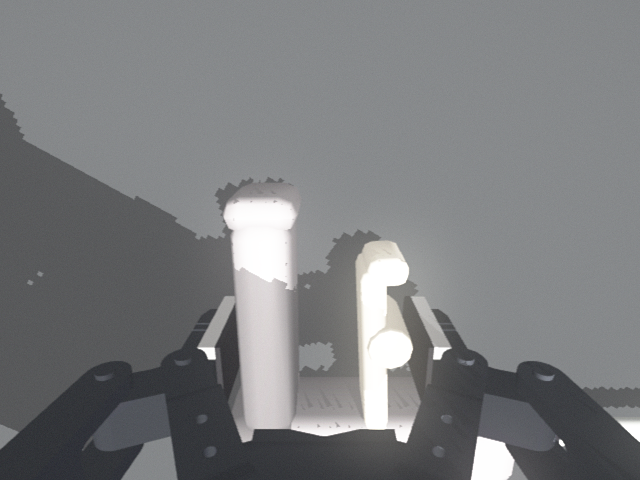

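Call:
move_arm --deltas '[61, 0, -5, -5, 0, 0, 0, 61, 0, -10, -9, 0, 0, 0, 61, 0, -12, -11, 0, 0, 0, 61, 0, -12, -11, 0, 0, 0, 61, 0, -12, -11, 0, 0, 0, 61, 0, -12, -11, 0, 0, 0, 61, 0, -8, -7, 0, 0, 0, 61, 0, -4, -4, 0, 0, 0, 61, 0, 0, 0, 0, 0, 0]'

```text
t: 6.95
tcp_pos: [0.4497, -0.2021, 0.0133]
tool_rot: [-0.189, 0.681, 0.188, 0.682]
force: [0.0, -0.4, -2.1]
finger_gap: 0.714
```

Call:
move_arm --deltas '[61, 0, 0, 0, -1.5, 0, 0, 61, 0, 0, 0, -3, 0, 0, 61, 0, 0, 0, -4.4, 0, 0, 61, 0, 0, 0, -4.4, 0, 0, 61, 0, 0, 0, -4.4, 0, 0, 61, 0, 0, 0, -4.4, 0, 0, 61, 0, 0, 0, -4.4, 0, 0, 61, 0, 0, 0, -4.4, 0, 0]'

```text
t: 7.75
tcp_pos: [0.4498, -0.2001, 0.0133]
tool_rot: [-0.365, 0.605, 0.366, 0.605]
force: [-0.4, -0.7, -2.6]
finger_gap: 0.713
```

Call:
move_arm --deltas '[61, 0, 0, 0, -4.4, 0, 0, 61, 0, 0, 0, -4.4, 0, 0, 61, 0, 0, 0, -4.4, 0, 0, 61, 0, 0, 0, -4.4, 0, 0, 61, 0, 0, 0, -4.4, 0, 0, 61, 0, 0, 0, -4.4, 0, 0, 61, 0, 0, 0, -3, 0, 0, 61, 0, 0, 0, -1.5, 0, 0, 61, 0, 0, 0, 0, 0, 0]'

```text
t: 8.65
tcp_pos: [0.4499, -0.2005, 0.0133]
tool_rot: [-0.512, 0.487, 0.512, 0.487]
force: [0.3, 0.6, -2.1]
finger_gap: 0.716
```

```bash
python3 - <<'E'
from st import *
st(); s=snap('wrist','w6'); s=snap('top','t6'); np.savez('t6.npz',**{k:np.array(v) for k,v in s.items()}); snap('scene','s6')
E
```

```text
t 8.65 tcp [ 0.4499 -0.2005  0.0133] yawz 1.6211 x [-0.  0. -1.] gap mm 61.11 F [ 0.33  0.64 -2.08] [-0.069  0.035  0.009] q [-0.65  0.74  1.91  0.    0.49 -2.27]
```

View pics/w6.png

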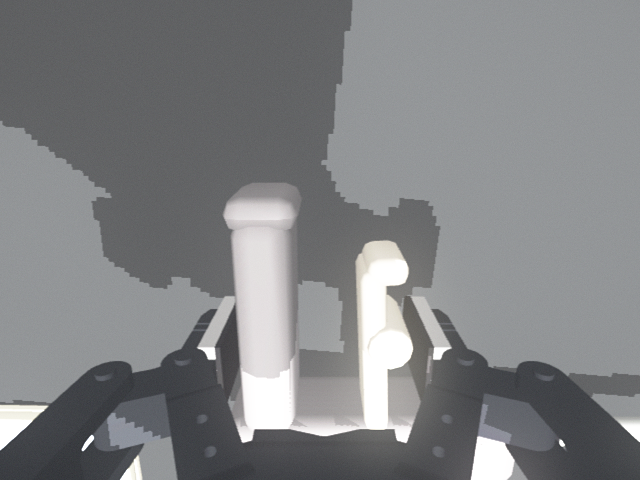

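View pics/t6.png

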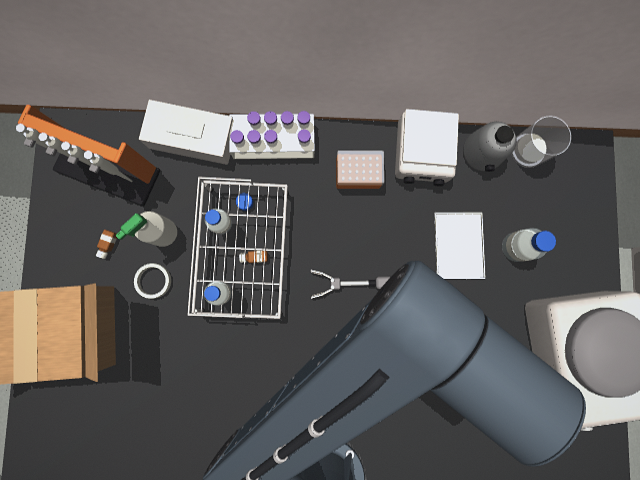

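View pics/s6.png

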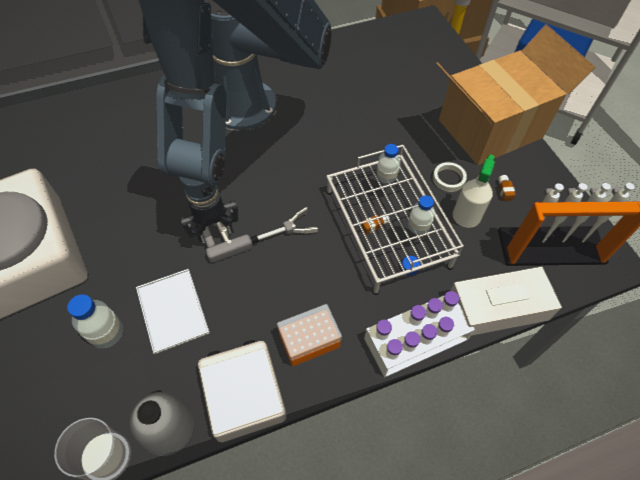

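```bash
python3 - <<'E'
import cv2
im=cv2.imread('pics/t6.png')
cv2.imwrite('pics/t6c.png',cv2.resize(im[235:310,235:395],None,fx=5,fy=5,interpolation=cv2.INTER_CUBIC))
E
```

```text
(no output)
```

View pics/t6c.png

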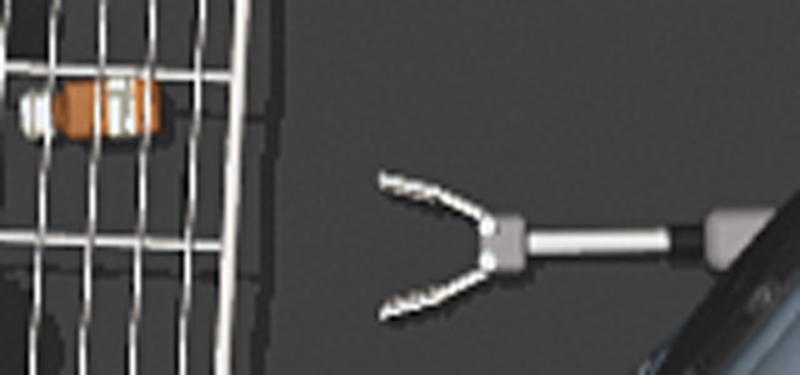

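```bash
python3 - <<'E'
from h import *
s=dict(np.load('t6.npz')); c=lambda u,v:(235+u/5-.4,235+v/5-.4)
P=lambda u,v,z: ray(s,*c(u,v),z)[:2].round(4)
print('bottle base',P(160,109,.022),'neck',P(57,110,.022),'cap',P(22,113,.013))
print('corners top', P(160,80,.03),P(160,138,.015))
print('tips',P(380,180,.024),P(380,315,.024),'head',P(505,243,.03),'shaft',P(535,242,.023),P(665,241,.023))
im=cv2.cvtColor(s['image'],cv2.COLOR_RGB2HSV)[235:310,235:280].astype(int)
m=((im[...,0]<20)&(im[...,1]>120)&(im[...,2]>70)).astype(np.uint8)
ys,xs=np.nonzero(m); print(len(xs),xs.min()+235,xs.max()+235,ys.min()+235,ys.max()+235)
for x in range(xs.min(),xs.max()+1):
    y=ys[xs==x]; 
    if len(y): print(x+235,y.min()+235,y.max()+235,end='; ')
E
```

```text
bottle base [0.5602 0.1652] neck [0.5581 0.2188] cap [0.5566 0.2384]
corners top [0.5748 0.1651] [0.5454 0.1653]
tips [0.5263 0.0489] [0.4563 0.0468] head [ 0.4952 -0.0169] shaft [ 0.4963 -0.0331] [ 0.4987 -0.1013]
137 246 266 251 262
246 254 260; 247 253 260; 248 252 261; 249 251 262; 250 251 262; 251 251 262; 252 251 262; 253 251 261; 255 253 261; 256 259 260; 262 251 260; 263 251 261; 265 251 261; 266 251 260;
```

Call:
move_arm --deltas '[61, 0, -5, 0, 0, 0, 0, 61, 0, -10, 0, 0, 0, 0, 61, 0, -14, 0, 0, 0, 0, 61, 0, -15, 0, 0, 0, 0, 61, 0, -14, 0, 0, 0, 0, 61, 0, -10, 5, 0, 0, 0, 61, 0, -6, 10, 0, 0, 0, 61, 0, 0, 15, 0, 0, 0, 61, 0, 0, 14, 0, 0, 0, 61, 0, 0, 10, 0, 0, 0]'

```text
t: 9.8
tcp_pos: [0.5194, -0.1411, 0.0131]
tool_rot: [-0.511, 0.488, 0.513, 0.487]
force: [0.5, 0.4, -2.2]
finger_gap: 0.715
```

Call:
move_arm --deltas '[61, 0, 0, 4, 0, 0, 0, 61, 0, 0, 2, 0, 0, 0, 61, 0, 0, 0, 0, 0, 0]'

```text
t: 10.1
tcp_pos: [0.5208, -0.1375, 0.0134]
tool_rot: [0.512, -0.488, -0.512, -0.488]
force: [-0.0, -0.4, -2.2]
finger_gap: 0.718
```

```bash
python3 - <<'E'
from st import *
st(); s=snap('top','t7'); np.savez('t7.npz',**{k:np.array(v) for k,v in s.items()})
im=cv2.imread('pics/t7.png')
cv2.imwrite('pics/t7c.png',cv2.resize(im[220:300,235:395],None,fx=5,fy=5,interpolation=cv2.INTER_CUBIC))
E
```

```text
t 10.1 tcp [ 0.5208 -0.1375  0.0134] yawz 1.6201 x [ 0. -0. -1.] gap mm 61.28 F [-0.03 -0.36 -2.24] [-0.094 -0.011 -0.001] q [-0.47  0.76  1.79 -0.    0.58 -2.09]
```

View pics/t7c.png

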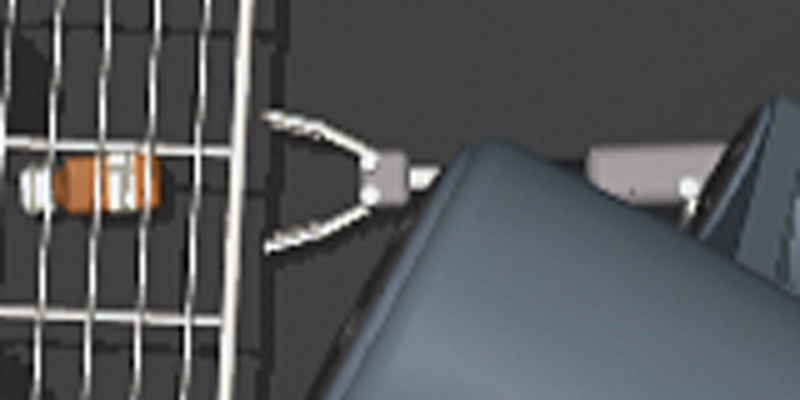

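Call:
move_arm --deltas '[61, 0, 0, 4, 0, 0, 0, 61, 0, 0, 8, 0, 0, 0, 61, 0, 0, 10, 0, 0, 0, 61, 0, 0, 10, 0, 0, 0, 61, 0, 0, 10, 0, 0, 0, 61, 0, 0, 10, 0, 0, 0, 61, 0, 0, 8, 0, 0, 0, 61, 0, 0, 0, 0, 0, 0]'

```text
t: 10.95
tcp_pos: [0.5173, -0.0761, 0.0133]
tool_rot: [-0.512, 0.487, 0.513, 0.487]
force: [-0.7, 0.3, -3.0]
finger_gap: 0.717
```

Call:
move_arm --deltas '[61, 0, 0, 4, 0, 0, 0, 61, 0, 0, 7, 0, 0, 0, 61, 0, 0, 8, 0, 0, 0, 61, 0, 0, 7, 0, 0, 0, 61, 0, 0, 4, 0, 0, 0, 61, 0, 0, 1, 0, 0, 0, 61, 0, 0, 0, 0, 0, 0]'

```text
t: 11.65
tcp_pos: [0.5164, -0.0465, 0.0133]
tool_rot: [0.512, -0.487, -0.512, -0.487]
force: [0.6, -0.1, -2.5]
finger_gap: 0.716
```

```bash
python3 - <<'E'
from st import *
st(); s=snap('top','t8'); np.savez('t8.npz',**{k:np.array(v) for k,v in s.items()})
im=cv2.imread('pics/t8.png')
cv2.imwrite('pics/t8c.png',cv2.resize(im[220:300,225:345],None,fx=6.5,fy=6.5,interpolation=cv2.INTER_CUBIC))
snap('scene','s8');im=cv2.imread('pics/s8.png')
cv2.imwrite('pics/s8c.png',cv2.resize(im[140:290,220:420],None,fx=4,fy=4,interpolation=cv2.INTER_CUBIC))
E
```

```text
t 11.65 tcp [ 0.5164 -0.0465  0.0133] yawz 1.6204 x [ 0. -0. -1.] gap mm 61.19 F [ 0.61 -0.06 -2.54] [-0.092 -0.001  0.041] q [-0.31  0.75  1.85 -0.    0.54 -1.93]
```

View pics/t8c.png

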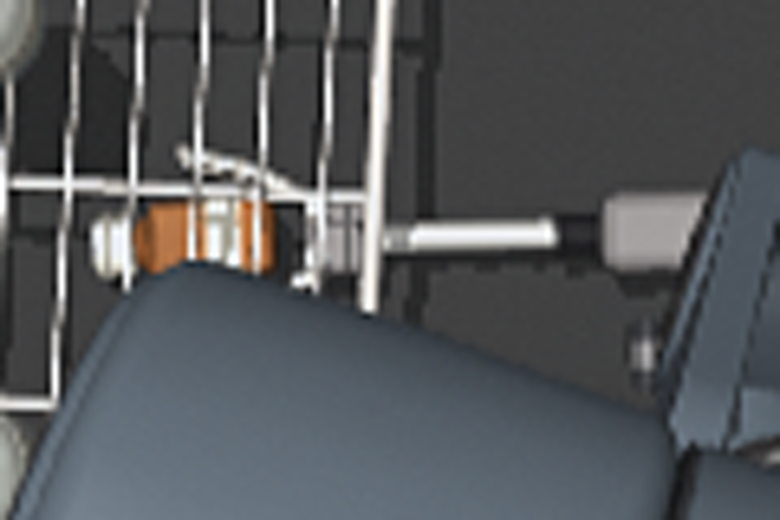

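View pics/s8c.png

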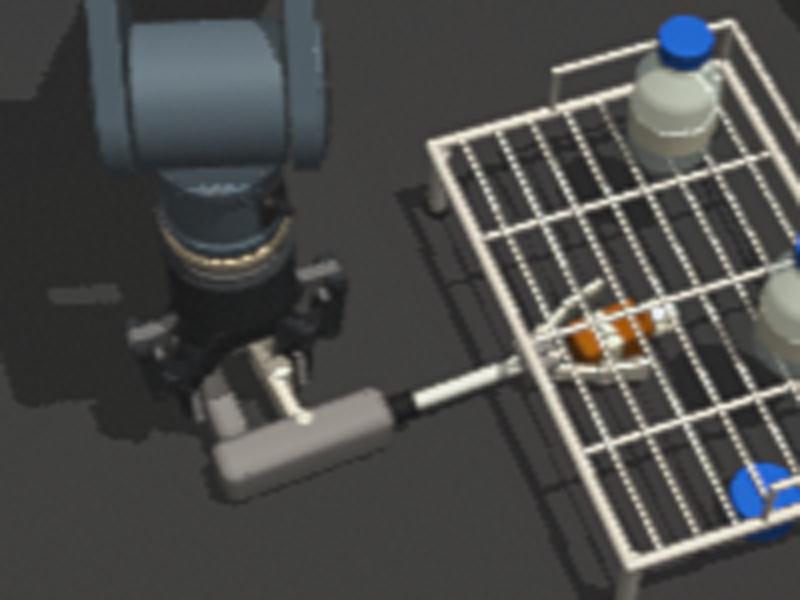

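Call:
move_arm --deltas '[60, 0, 0, 0, 0, 0, 0, 59, 0, 0, 0, 0, 0, 0, 58, 0, 0, 0, 0, 0, 0, 57, 0, 0, 0, 0, 0, 0, 56, 0, 0, 0, 0, 0, 0, 55, 0, 0, 0, 0, 0, 0, 54, 0, 0, 0, 0, 0, 0, 54, 0, 0, 0, 0, 0, 0]' --force 20

```text
t: 12.55
tcp_pos: [0.5163, -0.0467, 0.0133]
tool_rot: [0.512, -0.488, -0.512, -0.488]
force: [0.1, 0.4, -2.6]
finger_gap: 0.63
```

Call:
move_arm --deltas '[53, 0, 0, 0, 0, 0, 0, 53, 0, 0, 0, 0, 0, 0, 52, 0, 0, 0, 0, 0, 0, 52, 0, 0, 0, 0, 0, 0]'

```text
t: 12.95
tcp_pos: [0.5161, -0.0467, 0.0133]
tool_rot: [-0.512, 0.488, 0.512, 0.487]
force: [-0.3, -0.9, -2.2]
finger_gap: 0.614
```

```bash
cat > look.py <<'E'
import sys
from st import *
n=sys.argv[1]
st(); s=snap('top','t'+n)
im=cv2.imread('pics/t%s.png'%n); a=cv2.resize(im[220:300,225:325],None,fx=4,fy=4,interpolation=cv2.INTER_CUBIC)
snap('scene','s'+n);im=cv2.imread('pics/s%s.png'%n)
b=cv2.resize(im[190:270,320:420],None,fx=4,fy=4,interpolation=cv2.INTER_CUBIC)
cv2.imwrite('pics/l%s.png'%n,np.hstack([a,b]))
E
python3 look.py 9
```

```text
t 12.95 tcp [ 0.5161 -0.0467  0.0133] yawz 1.6201 x [-0.  0. -1.] gap mm 52.42 F [-0.35 -0.94 -2.22] [-0.119  0.042  0.066] q [-0.31  0.75  1.85 -0.    0.54 -1.93]
```

View pics/l9.png

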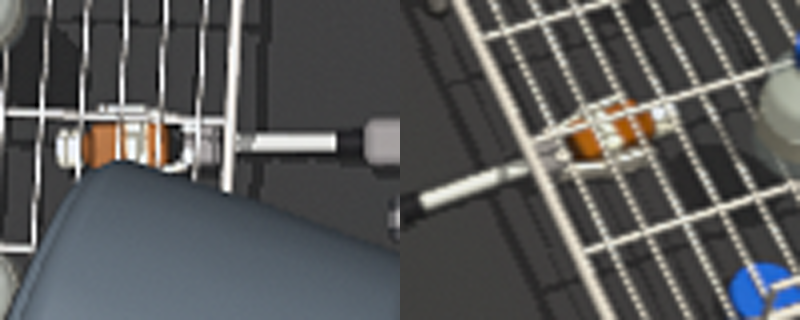

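Call:
move_arm --deltas '[51.5, 0, 0, 0, 0, 0, 0, 51.5, 0, 0, 0, 0, 0, 0]'

```text
t: 13.25
tcp_pos: [0.5162, -0.0467, 0.0133]
tool_rot: [-0.512, 0.488, 0.512, 0.487]
force: [-0.4, -0.7, -2.7]
finger_gap: 0.605
```

Call:
move_arm --deltas '[51, 0, 0, 0, 0, 0, 0, 51, 0, 0, 0, 0, 0, 0]'

```text
t: 13.45
tcp_pos: [0.5162, -0.0467, 0.0133]
tool_rot: [-0.512, 0.488, 0.512, 0.488]
force: [-0.5, -0.2, -1.9]
finger_gap: 0.601
```

Call:
move_arm --deltas '[50.5, 0, 0, 0, 0, 0, 0, 50.5, 0, 0, 0, 0, 0, 0]'

```text
t: 13.65
tcp_pos: [0.5163, -0.0467, 0.0133]
tool_rot: [-0.512, 0.488, 0.512, 0.488]
force: [-0.9, -0.6, -2.1]
finger_gap: 0.595
```

Call:
move_arm --deltas '[50, 0, 0, 0, 0, 0, 0, 50, 0, 0, 0, 0, 0, 0]'

```text
t: 13.85
tcp_pos: [0.5163, -0.0467, 0.0133]
tool_rot: [-0.512, 0.488, 0.512, 0.488]
force: [-0.8, -0.3, -2.4]
finger_gap: 0.587
```

```bash
python3 look.py 10
```

```text
t 13.85 tcp [ 0.5163 -0.0467  0.0133] yawz 1.6198 x [-0.  0. -1.] gap mm 50.12 F [-0.82 -0.32 -2.42] [-0.027  0.111  0.151] q [-0.31  0.75  1.85  0.    0.54 -1.93]
```

View pics/l10.png

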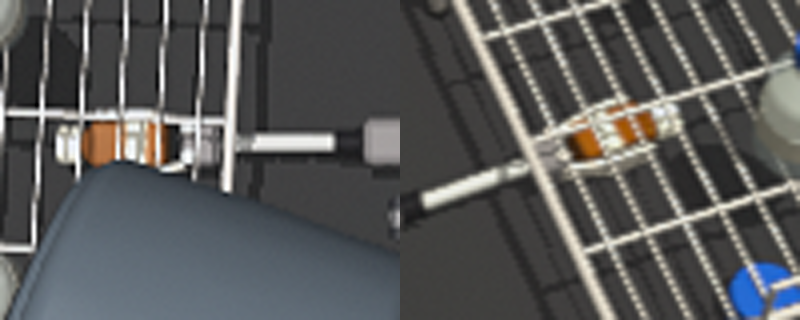

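Call:
move_arm --deltas '[49.5, 0, 0, 0, 0, 0, 0, 49.5, 0, 0, 0, 0, 0, 0]'

```text
t: 14.15
tcp_pos: [0.5164, -0.0467, 0.0133]
tool_rot: [0.512, -0.488, -0.512, -0.488]
force: [-0.3, -0.6, -1.8]
finger_gap: 0.583
```

```bash
python3 -c "
from st import *
st()"
```

```text
t 14.15 tcp [ 0.5164 -0.0467  0.0133] yawz 1.6198 x [ 0. -0. -1.] gap mm 49.80 F [-0.32 -0.6  -1.8 ] [-0.025  0.156  0.137] q [-0.31  0.75  1.85  0.    0.54 -1.93]
```

Call:
move_arm --deltas '[49, 0, 0, 0, 0, 0, 0, 49, 0, 0, 0, 0, 0, 0]'

```text
t: 14.35
tcp_pos: [0.5164, -0.0467, 0.0134]
tool_rot: [0.512, -0.488, -0.512, -0.488]
force: [-0.7, -0.7, -2.1]
finger_gap: 0.583
```

```bash
python3 -c "
from st import *
st()"
```

```text
t 14.35 tcp [ 0.5164 -0.0467  0.0134] yawz 1.6198 x [ 0. -0. -1.] gap mm 49.80 F [-0.71 -0.68 -2.12] [-0.025  0.153  0.073] q [-0.31  0.75  1.85  0.    0.54 -1.93]
```

Call:
move_arm --deltas '[48.5, 0, 0, 0, 0, 0, 0, 48.5, 0, 0, 0, 0, 0, 0]'

```text
t: 14.55
tcp_pos: [0.5164, -0.0468, 0.0133]
tool_rot: [0.512, -0.488, -0.512, -0.488]
force: [-0.2, 0.2, -1.3]
finger_gap: 0.587
```

```bash
python3 look.py 11
```

```text
t 14.55 tcp [ 0.5164 -0.0468  0.0133] yawz 1.6197 x [ 0. -0. -1.] gap mm 50.15 F [-0.18  0.24 -1.31] [0.004 0.125 0.06 ] q [-0.31  0.75  1.85  0.    0.54 -1.93]
```

View pics/l11.png

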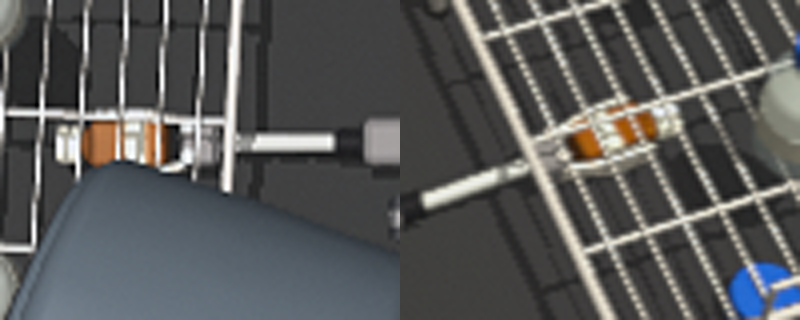

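Call:
move_arm --deltas '[48, 0, 0, 0, 0, 0, 0, 47.5, 0, 0, 0, 0, 0, 0, 47, 0, 0, 0, 0, 0, 0, 47, 0, 0, 0, 0, 0, 0]'

```text
t: 15.05
tcp_pos: [0.5164, -0.0467, 0.0133]
tool_rot: [0.512, -0.488, -0.512, -0.488]
force: [-0.2, -0.1, -3.1]
finger_gap: 0.585
```

Call:
move_arm --deltas '[47, -1, 0, 0, 0, 0, 0, 47, -1, 0, 0, 0, 0, 0, 47, -1, 0, 0, 0, 0, 0, 47, 0, 0, 0, 0, 0, 0]'

```text
t: 15.45
tcp_pos: [0.5165, -0.0467, 0.0164]
tool_rot: [0.512, -0.488, -0.512, -0.488]
force: [0.8, 0.0, -3.2]
finger_gap: 0.58
```

```bash
python3 look.py 12
```

```text
t 15.45 tcp [ 0.5165 -0.0467  0.0164] yawz 1.6198 x [ 0. -0. -1.] gap mm 49.52 F [ 0.78  0.02 -3.17] [-0.281  0.045  0.012] q [-0.31  0.74  1.85 -0.    0.55 -1.93]
```

View pics/l12.png

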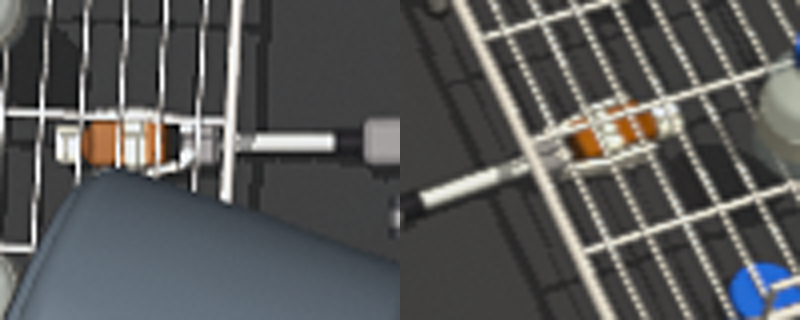

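Call:
move_arm --deltas '[47, 0, 0, -3, 0, 0, 0, 47, 0, 0, -6, 0, 0, 0, 47, 0, 0, -9, 0, 0, 0, 47, 0, 0, -11, 0, 0, 0, 47, 0, 0, -11, 0, 0, 0, 47, 0, 0, -11, 0, 0, 0, 47, 0, 0, -11, 0, 0, 0, 47, 0, 0, -11, 0, 0, 0]'

```text
t: 16.35
tcp_pos: [0.5199, -0.1208, 0.0163]
tool_rot: [0.512, -0.488, -0.512, -0.488]
force: [0.0, 0.1, -3.4]
finger_gap: 0.583
```

Call:
move_arm --deltas '[47, 0, 0, -12, 0, 0, 0, 47, 0, 0, -12, 0, 0, 0, 47, 0, 0, -12, 0, 0, 0, 47, 0, 0, -12, 0, 0, 0, 47, 0, 0, -12, 0, 0, 0, 47, 0, 0, -12, 0, 0, 0, 47, 0, 0, -12, 0, 0, 0, 47, 0, 0, -8, 0, 0, 0, 47, 0, 0, -4, 0, 0, 0, 47, 0, 0, 0, 0, 0, 0]'

```text
t: 17.35
tcp_pos: [0.5247, -0.2161, 0.0163]
tool_rot: [0.512, -0.488, -0.512, -0.488]
force: [0.4, 0.6, -2.7]
finger_gap: 0.585
```

```bash
python3 - <<'E'
from st import *
st(); n='13'
s=snap('top','t'+n)
im=cv2.imread('pics/t%s.png'%n); a=cv2.resize(im[220:310,290:390],None,fx=4,fy=4,interpolation=cv2.INTER_CUBIC)
snap('scene','s'+n);im=cv2.imread('pics/s%s.png'%n)
b=cv2.resize(im[170:260,270:370],None,fx=4,fy=4,interpolation=cv2.INTER_CUBIC)
cv2.imwrite('pics/l%s.png'%n,np.hstack([a,b]))
E
```

```text
t 17.35 tcp [ 0.5247 -0.2161  0.0163] yawz 1.6191 x [ 0. -0. -1.] gap mm 49.96 F [ 0.37  0.57 -2.74] [-0.235  0.096 -0.015] q [-0.59  0.77  1.72  0.    0.65 -2.21]
```

View pics/l13.png

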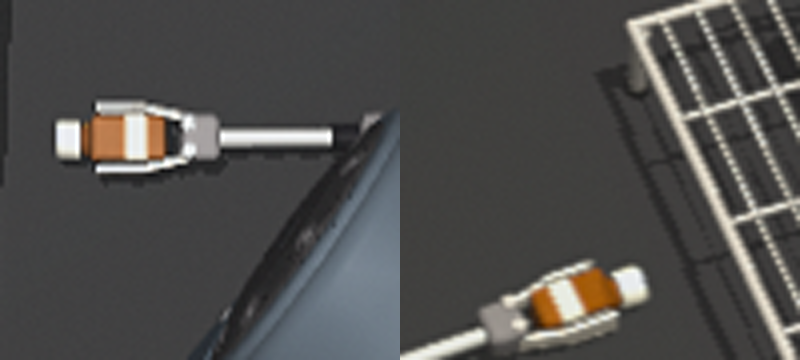

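Call:
move_arm --deltas '[47, -2, 0, 0, 0, 0, 0, 47, -5, 0, 0, 0, 0, 0, 47, -8, 0, 0, 0, 0, 0, 47, -10, 0, 0, 0, 0, 0, 47, -10, 0, 0, 0, 0, 0, 47, -10, 0, 0, 0, 0, 0, 47, -10, 0, 0, 0, 0, 0, 47, -10, 3, -2, 0, 0, 0, 47, -8, 8, -4, 0, 0, 0, 47, -5, 12, -6, 0, 0, 0]'

```text
t: 18.45
tcp_pos: [0.502, -0.2291, 0.0953]
tool_rot: [0.513, -0.487, -0.512, -0.487]
force: [0.1, -0.2, -3.1]
finger_gap: 0.584
```

Call:
move_arm --deltas '[47, 0, 15, -8, 0, 0, 0, 47, 0, 17, -9, 0, 0, 0, 47, 0, 18, -9, 0, 0, 0, 47, 0, 18, -9, 0, 0, 0, 47, 0, 18, -9, 0, 0, 0, 47, 0, 18, -9, 0, 0, 0, 47, 0, 15, -8, 0, 0, 0, 47, 0, 11, -5, 0, 0, 0, 47, 0, 5, -2, 0, 0, 0, 47, 0, 0, 0, 1, 0, 0]'

```text
t: 19.45
tcp_pos: [0.3698, -0.3034, 0.0942]
tool_rot: [-0.507, 0.493, 0.507, 0.493]
force: [0.3, 0.7, -2.6]
finger_gap: 0.584
```

```bash
python3 - <<'E'
from st import *
st(); n='14'
snap('scene','s'+n);im=cv2.imread('pics/s%s.png'%n)
b=cv2.resize(im[100:300,120:400],None,fx=2.8,fy=2.8,interpolation=cv2.INTER_CUBIC)
cv2.imwrite('pics/l%s.png'%n,b)
E
```

```text
t 19.45 tcp [ 0.3698 -0.3034  0.0942] yawz 1.5998 x [-0.     0.001 -1.   ] gap mm 49.84 F [ 0.26  0.7  -2.58] [-0.227  0.066 -0.067] q [-0.92  0.57  1.92  0.    0.66 -2.52]
```

View pics/l14.png

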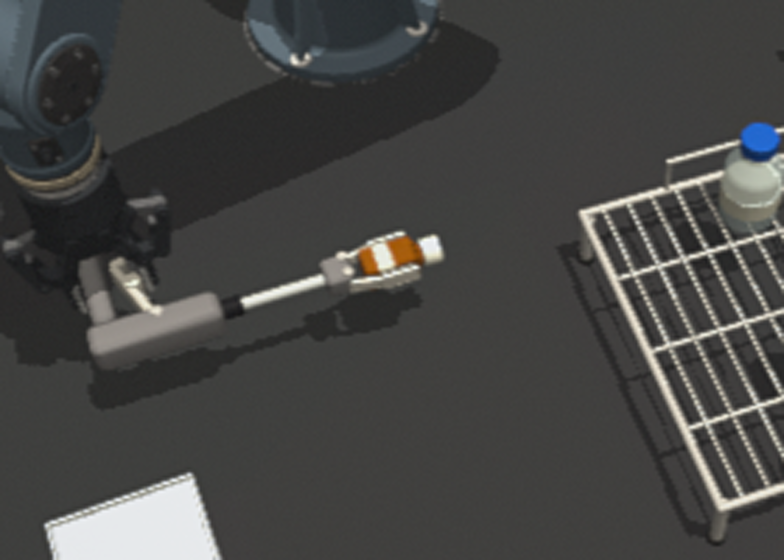

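Call:
move_arm --deltas '[47, 0, 0, 0, 2, 0, 0, 47, 0, 0, 0, 4, 0, 0, 47, 0, 0, 0, 5, 0, 0, 47, 0, 0, 0, 5, 0, 0, 47, 0, 0, 0, 5, 0, 0, 47, 0, 0, 0, 5, 0, 0, 47, 0, 0, 0, 5, 0, 0, 47, 0, 0, 0, 5, 0, 0, 47, 0, 0, 0, 5, 0, 0, 47, 0, 0, 0, 5, 0, 0]'

```text
t: 20.5
tcp_pos: [0.3713, -0.3024, 0.0942]
tool_rot: [-0.274, 0.652, 0.275, 0.652]
force: [0.1, -0.2, -3.5]
finger_gap: 0.583
```

Call:
move_arm --deltas '[47, 0, 0, 0, 5, 0, 0, 47, 0, 0, 0, 5, 0, 0, 47, 0, 0, 0, 5, 0, 0, 47, 0, 0, 0, 5, 0, 0, 47, 0, 0, 0, 5, 0, 0, 47, 0, 0, 0, 5, 0, 0, 47, 0, 0, 0, 5, 0, 0, 47, 0, 0, 0, 5, 0, 0, 47, 0, 0, 0, 2.8, 0, 0, 47, 0, 0, 0, 1, 0, 0]'

```text
t: 21.5
tcp_pos: [0.3711, -0.3023, 0.0942]
tool_rot: [-0.012, 0.707, 0.013, 0.707]
force: [0.1, -0.8, -2.8]
finger_gap: 0.58
```

Call:
move_arm --deltas '[47, 0, 0, 0, 0, 0, 0]'

```text
t: 21.6
tcp_pos: [0.371, -0.3026, 0.0942]
tool_rot: [-0.013, 0.707, 0.013, 0.707]
force: [-1.3, -0.1, -3.0]
finger_gap: 0.581
```

```bash
python3 - <<'E'
from st import *
st(); n='15'
snap('scene','s'+n);im=cv2.imread('pics/s%s.png'%n)
b=cv2.resize(im[150:380,60:300],None,fx=2.5,fy=2.5,interpolation=cv2.INTER_CUBIC)
cv2.imwrite('pics/l%s.png'%n,b)
s=snap('top','t'+n);np.savez('t15.npz',**{k:np.array(v) for k,v in s.items()});im=cv2.imread('pics/t%s.png'%n)
b=cv2.resize(im[190:340,380:520],None,fx=4,fy=4,interpolation=cv2.INTER_CUBIC)
cv2.imwrite('pics/m%s.png'%n,b)
E
```

```text
t 21.6 tcp [ 0.371  -0.3026  0.0942] yawz 0.0364 x [-0.     0.001 -1.   ] gap mm 49.62 F [-1.33 -0.13 -2.96] [0.065 0.216 0.019] q [-0.92  0.57  1.91  0.    0.66 -0.95]
```

View pics/l15.png

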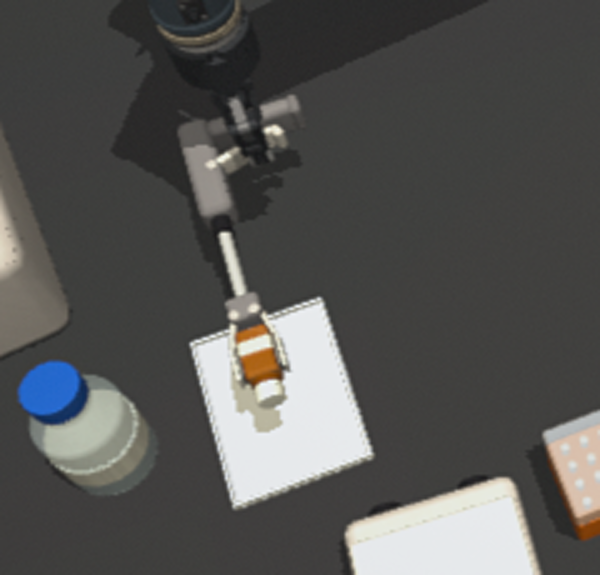

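View pics/m15.png

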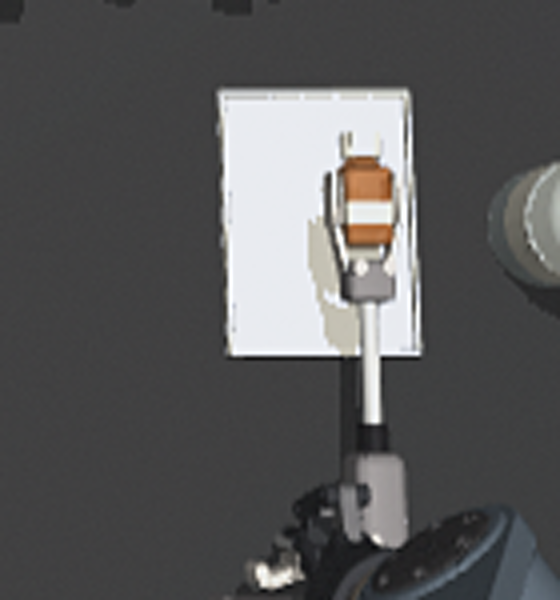

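```bash
python3 - <<'E'
from h import *
s=dict(np.load('t15.npz')); c=lambda u,v:(380+u/4-.4,190+v/4-.4)
for p in [(367,202),(367,157),(367,245),(370,320),(374,420)]:
    print(p,ray(s,*c(*p),.108)[:2].round(4),pt(s,*c(*p)).round(4))
import cv2
t=np.array([.6073,-.3503]);th=.0327;R=np.array([[np.cos(th),np.sin(th)],[-np.sin(th),np.cos(th)]])
print('in tray',R@(ray(s,*c(367,202),.108)[:2]-t))
E
```

```text
(367, 202) [ 0.6095 -0.3459] [ 0.6091 -0.3446  0.1115]
(367, 157) [ 0.6376 -0.3462] [ 0.6379 -0.3469  0.1061]
(367, 245) [ 0.5828 -0.3456] [ 0.5828 -0.3454  0.1086]
(370, 320) [ 0.5366 -0.347 ] [ 0.5368 -0.348   0.1053]
(374, 420) [ 0.4757 -0.3487] [ 0.4757 -0.3498  0.1052]
in tray [0.00237218 0.00432822]
```

Call:
move_arm --deltas '[47, 3, 0, 0, 0, 0, 0, 47, 7, 0, 0, 0, 0, 0, 47, 10, 0, 0, 0, 0, 0, 47, 10, 0, 0, 0, 0, 0, 47, 10, 0, 0, 0, 0, 0, 47, 10, 0, 0, 0, 0, 0, 47, 9, 0, 0, 0, 0, 0, 47, 6, 0, 0, 0, 0, 0, 47, 4, 0, 0, 0, 0, 0, 47, 2, 0, 0, 0, 0, 0]'

```text
t: 22.7
tcp_pos: [0.3707, -0.3031, 0.0229]
tool_rot: [-0.012, 0.707, 0.013, 0.707]
force: [-0.0, -0.7, -4.0]
finger_gap: 0.584
```

Call:
move_arm --deltas '[47, 1, 0, 0, 0, 0, 0, 47, 0, 0, 0, 0, 0, 0]'

```text
t: 22.9
tcp_pos: [0.3708, -0.3033, 0.0225]
tool_rot: [-0.013, 0.707, 0.012, 0.707]
force: [-0.6, -0.5, -3.7]
finger_gap: 0.582
```

```bash
python3 - <<'E'
from st import *
st(); n='16'
snap('scene','s'+n);im=cv2.imread('pics/s%s.png'%n)
b=cv2.resize(im[230:370,110:250],None,fx=4,fy=4,interpolation=cv2.INTER_CUBIC)
cv2.imwrite('pics/l%s.png'%n,b)
E
```

```text
t 22.9 tcp [ 0.3708 -0.3033  0.0225] yawz 0.0351 x [ 0. -0. -1.] gap mm 49.68 F [-0.59 -0.45 -3.74] [0.104 0.251 0.012] q [-0.92  0.71  1.94  0.    0.48 -0.95]
```

View pics/l16.png

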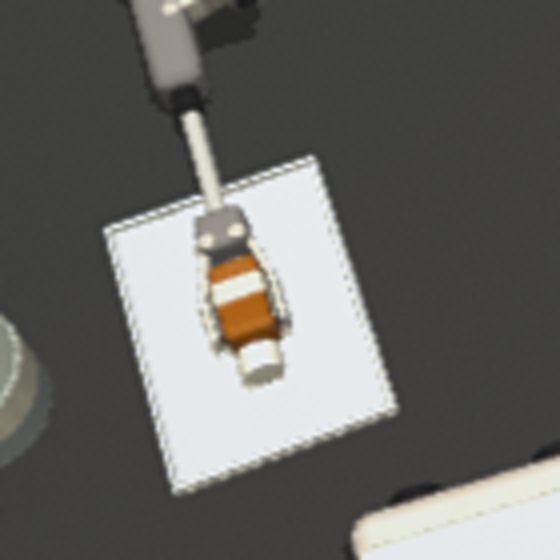

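Now lower in 1 mm steps and watch the force.

Call:
move_arm --deltas '[47, 1, 0, 0, 0, 0, 0, 47, 1, 0, 0, 0, 0, 0, 47, 1, 0, 0, 0, 0, 0, 47, 0, 0, 0, 0, 0, 0]'

```text
t: 23.35
tcp_pos: [0.3707, -0.3031, 0.0192]
tool_rot: [-0.012, 0.707, 0.012, 0.707]
force: [-0.2, 0.3, -3.8]
finger_gap: 0.579
```

```bash
python3 -c "
from st import *
st()"
```

```text
t 23.35 tcp [ 0.3707 -0.3031  0.0192] yawz 0.0351 x [-0.  0. -1.] gap mm 49.41 F [-0.18  0.35 -3.78] [ 0.104  0.251 -0.034] q [-0.92  0.72  1.95 -0.    0.48 -0.95]
```

Call:
move_arm --deltas '[47, 1, 0, 0, 0, 0, 0, 47, 1, 0, 0, 0, 0, 0, 47, 0, 0, 0, 0, 0, 0]'

```text
t: 23.65
tcp_pos: [0.3707, -0.3032, 0.0172]
tool_rot: [-0.012, 0.707, 0.012, 0.707]
force: [0.3, 1.3, -3.1]
finger_gap: 0.585
```

```bash
python3 -c "
from st import *
st()"
```

```text
t 23.65 tcp [ 0.3707 -0.3032  0.0172] yawz 0.0351 x [ 0. -0. -1.] gap mm 49.95 F [ 0.34  1.28 -3.12] [ 0.058  0.133 -0.014] q [-0.92  0.72  1.95  0.    0.47 -0.95]
```

Call:
move_arm --deltas '[47, 0.7, 0, 0, 0, 0, 0, 47, 0, 0, 0, 0, 0, 0]'

```text
t: 23.85
tcp_pos: [0.3707, -0.3031, 0.0166]
tool_rot: [-0.012, 0.707, 0.012, 0.707]
force: [-0.2, 1.3, -2.5]
finger_gap: 0.581
```

```bash
python3 -c "
from st import *
st()"
```

```text
t 23.85 tcp [ 0.3707 -0.3031  0.0166] yawz 0.0352 x [ 0. -0. -1.] gap mm 49.60 F [-0.16  1.32 -2.54] [0.06  0.116 0.021] q [-0.92  0.73  1.95  0.    0.47 -0.95]
```

Call:
move_arm --deltas '[48.5, 0, 0, 0, 0, 0, 0, 49.5, 0, 0, 0, 0, 0, 0, 50.5, 0, 0, 0, 0, 0, 0, 51.5, 0, 0, 0, 0, 0, 0, 53, 0, 0, 0, 0, 0, 0, 55, 0, 0, 0, 0, 0, 0, 57, 0, 0, 0, 0, 0, 0, 59, 0, 0, 0, 0, 0, 0, 60.5, 0, 0, 0, 0, 0, 0, 60.5, 0, 0, 0, 0, 0, 0]'

```text
t: 24.85
tcp_pos: [0.3707, -0.3032, 0.0166]
tool_rot: [-0.012, 0.707, 0.012, 0.707]
force: [0.3, -0.4, -2.4]
finger_gap: 0.707
```

```bash
cat > lk.py <<'E'
import sys
from st import *
n=sys.argv[1]
st(); s=snap('top','t'+n);np.savez('t%s.npz'%n,**{k:np.array(v) for k,v in s.items()})
im=cv2.imread('pics/t%s.png'%n); a=cv2.resize(im[190:290,420:520],None,fx=4,fy=4,interpolation=cv2.INTER_CUBIC)
snap('scene','s'+n);im=cv2.imread('pics/s%s.png'%n)
b=cv2.resize(im[250:350,120:220],None,fx=4,fy=4,interpolation=cv2.INTER_CUBIC)
cv2.imwrite('pics/l%s.png'%n,np.hstack([a,b]))
E
python3 lk.py 17
```

```text
t 24.85 tcp [ 0.3707 -0.3032  0.0166] yawz 0.0351 x [ 0. -0. -1.] gap mm 60.36 F [ 0.28 -0.37 -2.37] [ 0.032  0.057 -0.008] q [-0.92  0.73  1.95  0.    0.47 -0.95]
```

View pics/l17.png

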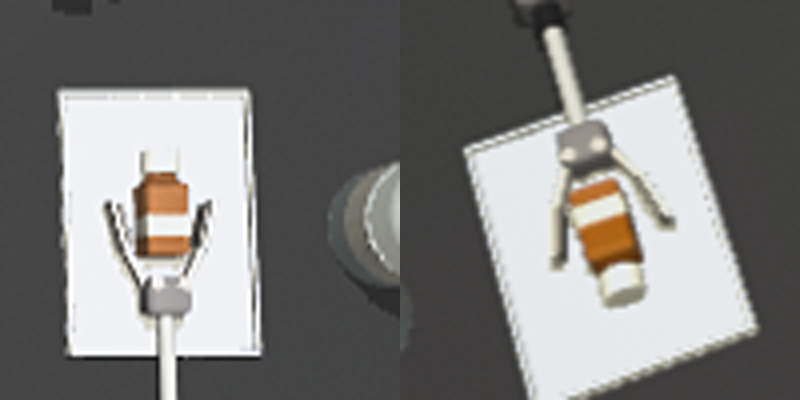

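Call:
move_arm --deltas '[60.5, -1, -2, 0, 0, 0, 0, 60.5, -1, -2, 0, 0, 0, 0, 60.5, -1, 0, -3, 0, 0, 0, 60.5, 0, 0, -7, 0, 0, 0, 60.5, 0, 0, -10, 0, 0, 0, 60.5, 0, 0, -10, 0, 0, 0, 60.5, 0, 0, -10, 0, 0, 0, 60.5, 0, 0, -10, 0, 0, 0, 60.5, 0, 0, -8, 0, 0, 0, 60.5, 0, 0, -4, 0, 0, 0]'

```text
t: 25.95
tcp_pos: [0.3078, -0.3092, 0.0196]
tool_rot: [-0.012, 0.707, 0.012, 0.707]
force: [0.3, -0.2, -3.1]
finger_gap: 0.706
```

```bash
python3 lk.py 18
```

```text
t 25.95 tcp [ 0.3078 -0.3092  0.0196] yawz 0.0341 x [-0.     0.001 -1.   ] gap mm 60.28 F [ 0.26 -0.23 -3.11] [0.039 0.039 0.031] q [-1.04  0.7   2.05 -0.    0.39 -1.08]
```

View pics/l18.png

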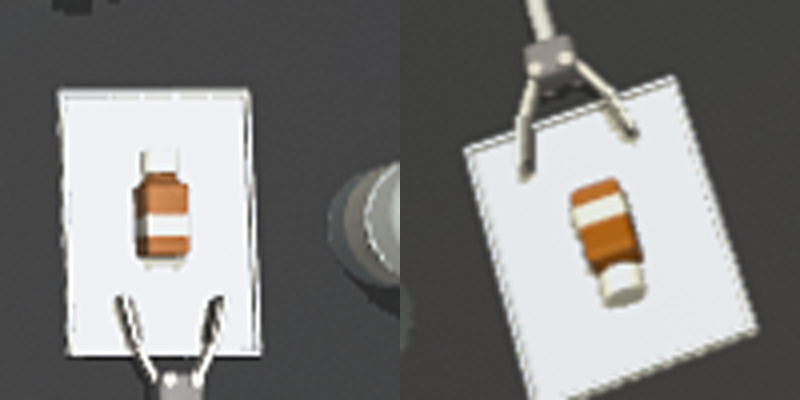

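Call:
move_arm --deltas '[60.5, -4, 0, 0, 0, 0, 0, 60.5, -8, 0, 0, 0, 0, 0, 60.5, -10, 0, 0, 0, 0, 0, 60.5, -10, 4, 0, 0, 0, 0, 60.5, -6, 8, 0, 0, 0, 0, 60.5, -2, 13, 0, 0, 0, 0, 60.5, 0, 16, 0, 0, 0, 0, 60.5, 0, 16, 3, 0, 0, 0, 60.5, 0, 16, 6, 0, 0, 0, 60.5, 0, 16, 9, 0, 0, 0]'

```text
t: 27.05
tcp_pos: [0.323, -0.2171, 0.0593]
tool_rot: [-0.012, 0.708, 0.013, 0.706]
force: [0.3, 0.2, -2.4]
finger_gap: 0.708
```

Call:
move_arm --deltas '[60.5, 0, 16, 12, 0, 0, 0, 60.5, 0, 16, 14, 0, 0, 0, 60.5, 0, 16, 14, 0, 0, 0, 60.5, 0, 16, 14, 0, 0, 0, 60.5, 0, 14, 14, 0, 0, 0, 60.5, 0, 10, 12, 0, 0, 0, 60.5, 0, 6, 10, 0, 0, 0, 60.5, 0, 3, 6, 0, 0, 0, 60.5, 0, 0, 4, 0, 0, 0, 60.5, 0, 0, 0, 0, 0, 0]'

```text
t: 28.05
tcp_pos: [0.4208, -0.1196, 0.0595]
tool_rot: [-0.013, 0.707, 0.012, 0.707]
force: [0.5, -0.1, -3.0]
finger_gap: 0.709
```

```bash
python3 - <<'E'
from st import *
st(); snap('scene','s19'); snap('wrist','w19')
E
```

```text
t 28.05 tcp [ 0.4208 -0.1196  0.0595] yawz 0.0352 x [ 0.001 -0.    -1.   ] gap mm 60.57 F [ 0.45 -0.08 -3.04] [-0.008  0.014  0.036] q [-0.53  0.61  2.04 -0.    0.49 -0.57]
```

View pics/s19.png

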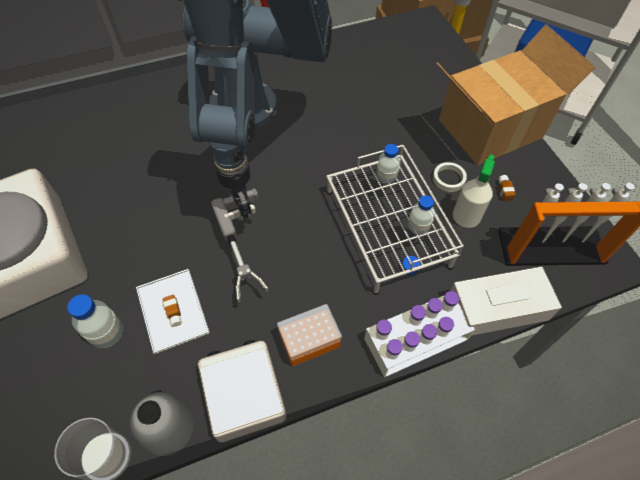

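Call:
move_arm --deltas '[60.5, 3, 0, 0, 0, 0, 0, 60.5, 7, 0, 0, 0, 0, 0, 60.5, 10, 0, 0, 0, 0, 0, 60.5, 10, 0, 0, 0, 0, 0, 60.5, 8, 0, 0, 0, 0, 0, 60.5, 5, 0, 0, 0, 0, 0, 60.5, 2, 0, 0, 0, 0, 0, 60.5, 1, 0, 0, 0, 0, 0, 60.5, 1, 0, 0, 0, 0, 0, 60.5, 0, 0, 0, 0, 0, 0]'

```text
t: 29.15
tcp_pos: [0.4205, -0.1194, 0.0128]
tool_rot: [-0.013, 0.707, 0.012, 0.707]
force: [-0.3, -0.1, -2.9]
finger_gap: 0.71
```

Call:
move_arm --deltas '[60.5, 1, 0, 0, 0, 0, 0, 60.5, 0, 0, 0, 0, 0, 0]'

```text
t: 29.35
tcp_pos: [0.4204, -0.1193, 0.0118]
tool_rot: [-0.012, 0.707, 0.012, 0.707]
force: [-0.2, -0.0, -1.9]
finger_gap: 0.711
```

```bash
python3 -c "
from st import *
st()"
```

```text
t 29.35 tcp [ 0.4204 -0.1193  0.0118] yawz 0.0351 x [ 0. -0. -1.] gap mm 60.70 F [-0.18 -0.01 -1.94] [-0.004  0.036 -0.068] q [-0.53  0.72  2.05 -0.    0.37 -0.57]
```

Call:
move_arm --deltas '[60.5, 0.6, 0, 0, 0, 0, 0, 60.5, 0.4, 0, 0, 0, 0, 0, 60.5, 0, 0, 0, 0, 0, 0]'

```text
t: 29.65
tcp_pos: [0.4203, -0.1193, 0.0107]
tool_rot: [-0.012, 0.707, 0.012, 0.707]
force: [-0.2, -0.1, -1.9]
finger_gap: 0.712
```

```bash
python3 -c "
from st import *
st()"
```

```text
t 29.65 tcp [ 0.4203 -0.1193  0.0107] yawz 0.0352 x [ 0. -0. -1.] gap mm 60.80 F [-0.22 -0.06 -1.95] [ 0.112 -0.038  0.031] q [-0.53  0.73  2.05  0.    0.36 -0.57]
```

Call:
move_arm --deltas '[60.5, 0.6, 0, 0, 0, 0, 0, 60.5, 0, 0, 0, 0, 0, 0]'

```text
t: 29.85
tcp_pos: [0.4203, -0.1193, 0.0102]
tool_rot: [-0.013, 0.707, 0.012, 0.707]
force: [-1.3, 0.3, 2.6]
finger_gap: 0.709
```

```bash
python3 -c "
from st import *
st()"
```

```text
t 29.85 tcp [ 0.4203 -0.1193  0.0102] yawz 0.0352 x [ 0. -0. -1.] gap mm 60.58 F [-1.26  0.31  2.58] [0.036 0.014 0.094] q [-0.53  0.73  2.05 -0.    0.36 -0.57]
```

Firmly on the bench (force now upward). Release slowly, then rise.

Call:
move_arm --deltas '[62, 0, 0, 0, 0, 0, 0, 63, 0, 0, 0, 0, 0, 0, 64, 0, 0, 0, 0, 0, 0, 66, 0, 0, 0, 0, 0, 0, 70, 0, 0, 0, 0, 0, 0, 76, 0, 0, 0, 0, 0, 0, 82, 0, 0, 0, 0, 0, 0, 85, 0, 0, 0, 0, 0, 0, 85, 0, 0, 0, 0, 0, 0]'

```text
t: 30.75
tcp_pos: [0.4203, -0.1193, 0.01]
tool_rot: [-0.012, 0.707, 0.012, 0.707]
force: [-0.2, -0.5, -0.4]
finger_gap: 0.994
```

```bash
python3 - <<'E'
from st import *
st(); snap('wrist','w20')
E
```

```text
t 30.75 tcp [ 0.4203 -0.1193  0.01  ] yawz 0.0351 x [ 0. -0. -1.] gap mm 84.93 F [-0.18 -0.5  -0.39] [-0.027 -0.017 -0.043] q [-0.53  0.73  2.05 -0.    0.36 -0.57]
```

View pics/w20.png

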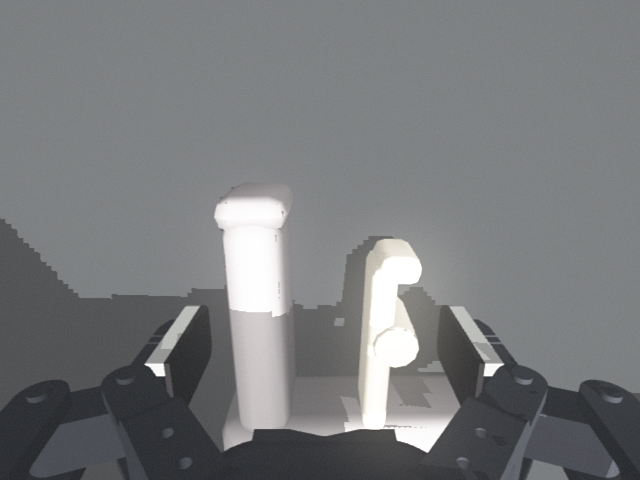

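Call:
move_arm --deltas '[85, -4, 0, 0, 0, 0, 0, 85, -10, 0, 0, 0, 0, 0, 85, -20, 0, 0, 0, 0, 0, 85, -30, 0, 0, 0, 0, 0, 85, -30, 0, 0, 0, 0, 0, 85, -30, 0, 0, 0, 0, 0, 85, -30, 0, 0, 0, 0, 0, 85, -20, 0, 0, 0, 0, 0, 85, -6, 0, 0, 0, 0, 0, 85, 0, 0, 0, 0, 0, 0]'

```text
t: 31.8
tcp_pos: [0.4205, -0.1194, 0.191]
tool_rot: [-0.013, 0.706, 0.012, 0.708]
force: [0.3, 0.5, 0.2]
finger_gap: 0.998
```

```bash
python3 lk.py 21; python3 - <<'E'
from h import *
s=snap('wrist','w21'); 
t=dict(np.load('t21.npz'))
im=cv2.cvtColor(t['image'],cv2.COLOR_RGB2HSV)[190:290,420:520].astype(int)
m=((im[...,0]<20)&(im[...,1]>110)&(im[...,2]>60)); ys,xs=np.nonzero(m)
u=(xs.min()+xs.max())/2+420; v=(ys.min()+ys.max())/2+190
p=ray(t,u,v,.03)[:2]; th=.0327;R=np.array([[np.cos(th),np.sin(th)],[-np.sin(th),np.cos(th)]])
print('bottle in tray',R@(p-[.6073,-.3503]),'topz',pt(t,u,v)[2])
for p in [(297,221),(363,221),(340,277),(480,277),(550,275)]: print(p,pt(s,*p).round(4))
E
```

```text
t 31.8 tcp [ 0.4205 -0.1194  0.191 ] yawz 0.0351 x [ 0.002 -0.001 -1.   ] gap mm 85.25 F [0.26 0.55 0.18] [-0.02  -0.007 -0.03 ] q [-0.53  0.34  1.93 -0.    0.86 -0.57]
bottle in tray [0.00321714 0.0055227 ] topz 0.03235189591045222
(297, 221) [ 0.3983 -0.1244  0.0372]
(363, 221) [ 0.4497 -0.1228  0.0363]
(340, 277) [ 0.434  -0.1708  0.0361]
(480, 277) [ 0.5643 -0.1821 -0.0006]
(550, 275) [ 0.6077 -0.1648  0.0313]
```

View pics/l21.png

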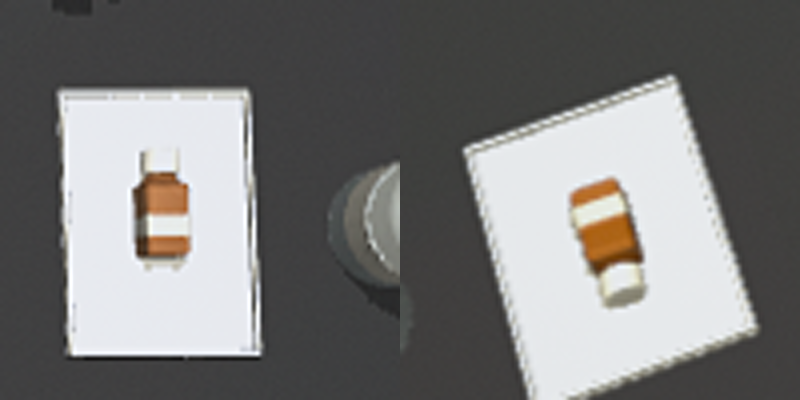

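View pics/w21.png

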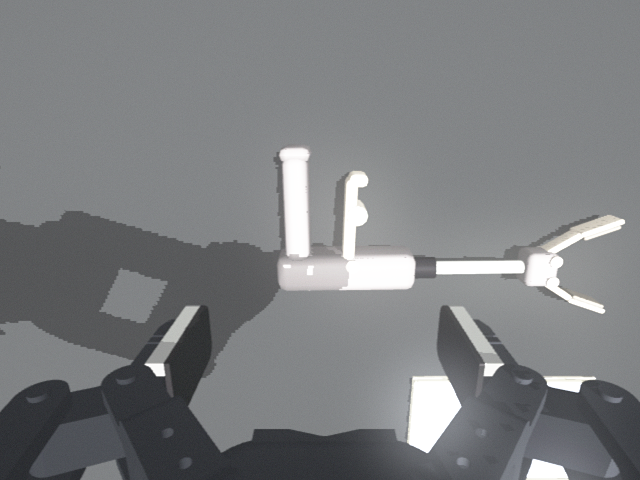

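View pics/t21.png

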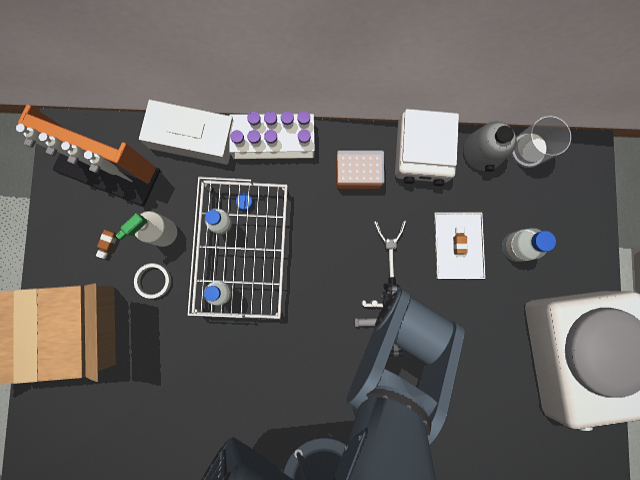

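Everything is in place: the bottle lies in the tray, the reacher lies flat (grip top at 37 mm, housing 36 mm), and the arm is clear.

```bash
python3 -c "
from station import job
print(job.sign_off())"
```

```text
the job is handed in; nothing more can be done
None
```

The job is done and handed in at about 32 s of the 54 s allowed; the sign-off reports no verdict.

I took the reacher by its grip and trigger and slid its open jaws around the sample bottle under the shelf. I squeezed in small steps at the 20 N grip setting until the fingers stopped on the glass, at about 50 mm opening. Then I drew the bottle out, lifted it over, set it in the tray, let go, and laid the reacher flat on the bench.

**Last checks:**
- **Bottle:** on its side on the tray floor, its square part about 3 mm (tray x) and 6 mm (tray y) from the tray centre. Its top is at 32 mm, where 33 mm is expected.
- **Reacher:** the grip, trigger and housing tops are at 36–37 mm, which is their height when it lies flat. The jaws are open and clear of the tray.
- **Arm and other items:** the arm is about 0.19 m up and touching nothing. Nothing else appears moved in the top view, though I checked that by eye only.

**What did not go cleanly:**
- The first grip on the tool was off-centre and pressed it down onto the bench with about 16 N. I let go, re-centred and gripped again before moving it.
- The force of the jaws on the glass could not be measured directly. I kept it down by holding the grip at its lowest setting, which works out to about 5 N per jaw at most.

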